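Empty the inclined polishing tumbler

ROBOT

A 7-joint arm with a two-finger parallel gripper is mounted at the origin on the work surface. World frame = base frame: x ahead of the robot, y to its left, z up, the work surface at z = 0. Lengths are in m, angles in rad, forces in N, time in s.
With the tool pointing down it reaches from about 0.4 to 0.875 m from the base axis. Payload 6.5 kg.
Tool frame: the origin (TCP) lies between the finger pads, 19 mm behind the fingertips; this is the grasp point; z points along the fingers, y is the line along which they close (so a half turn about z gives the same grasp; the last joint's range is limited). The gripper opens to 88 mm and grips with 3 to 60 N. Pads are 18 mm wide; open, the fingers measure 123 mm over their backs; the gripper's body (75 mm by 187 mm) begins 45 mm behind the grasp point.
Start: joints at [-1.237, 0.536, -0.004, 1.538, 0.003, 1.067, -0.071], TCP at [0.253, 0.599, 0.257] pointing down, gripper open.
Joint ranges: [-2.7, 2.7], [-0.37, 2.16], [-1.27, 1.26], [0.24, 2.4], [-1.31, 4.45], [0.19, 1.91], [-2.76, 2.76]. Speed limits (rad/s): [2.39, 2.39, 3.14, 3.14, 3.14, 3.14, 3.14].

INTERFACE

Orientations are given as a unit quaternion [w, x, y, z].
In Python, from workcell import readout, optics, bot gives the robot as it stands. The module is installed in compiled form; this text tells all that it offers.
- The arm moves only by the tool apply_moves, never from a script. Its argument "steps" is a list of rows, each a list of 5 numbers: the shift along the tool's x, y, z each as a share of 25 mm, from -1 to 1, then the turn about the tool's z as a share of pi/2 rad, from -1 to 1, then the opening, from -1 (shut) to 1 (fully open). In form: [[dx, dy, dz, turn, hand], ...]. A call has 1 to 5 rows; each row shifts and turns the commanded pose from where the row before left it, along the tool's axes as they then stand; what a row does not reach is not made up. A row lasts 1/12 s, in which the tool goes at most 41.7 mm and 7.16 degrees, less where a joint would pass 70% of its speed; a pose out of reach is approached as far as the arm can. A call with a number of a shift or a turn outside -1 to 1 is refused whole. A call with a gripper value outside its range is refused whole. The fingers move at their own pace and stop on an object; the grip force is fixed at half the most. Time passes only in rows, so rows that do not move let the fingers close. It gives the time, the measured TCP pose, the force, the opening and the grip force at its end, in the units of the state.
- readout.read_state(): the state, without advancing time (a new reading comes with each control period).
- optics.camera(name): name is "side" or "top"; returns a dict with "image" (384x512x3 uint8, red, green, blue), "z_map" (384x512 float32, m along the optical axis (not along the pixel's ray), 0 where there is no reading), "camera_matrix" (3x3 intrinsics, pixels), "pose" (4x4, takes a point from camera to world coordinates). Camera axes: x right, y down, z forward; pixel columns grow to the right and rows downward; lengths in m; the calibration is good to about 2 mm. A picture is of the moment at which its call begins.
- bot.sign_off(): hands the job in; it is judged then, once.
The state is a dict: "clock": time; "joint_positions": joint angles; "qd": joint speeds; "joint_efforts": joint torques, N m; "tcp_pos": TCP position; "eef_rot": TCP orientation; "contact_force": force on the tool from outside, world axes, zero at the start; "moment": the same for the moment, N m; "grip_width": finger opening in m; "grasp_force": force on a finger pad.
Only numpy, scipy, OpenCV 4.12 (cv2) and the standard library are available. Lean on these libraries where they do the work, as an engineer would, in place of code of your own. Each camera call takes 0.05 s, during which the arm holds its last target. There are 200 camera calls.

TASK

Open the polishing tumbler on the bench: turn its bayonet lid anticlockwise (seen from above it) until the lugs are free, lift it out and set it down, handle up, on the round cork mat. Then lift the steel basket out of the leaning barrel by its bail and hang it by the bail over both prongs of the drip stand, and let go of it, hanging quietly. Do not drop the lid or the basket, and leave the other things on the bench where they are.

Things in the scene. Friction and masses are not known exactly. Their poses are not given: they have to be found in the camera images.
- tumbler: Fixed bench tumbler: green base about 210 x 200 mm, grey barrel leaning 30 degrees. Frame: origin at the centre of the barrel's outer underside, z along the leaning axis out of the mouth, y level, the barrel leans towards -x. Barrel 135 mm long, inner radius 62 mm, inner floor at z = 6 mm, rim at z = 135 mm with a flange of 84 mm radius.
- mouth (a point): Centre of the barrel's mouth, in the plane of the rim. On the rim, at 0, 120 and 240 degrees from the tumbler's x about its z, three steel claws (24 mm wide, radius 67 to 84 mm, 14.5 mm high) hold down the lid's lugs. Stops (8 mm high) limit the lid's turn to about 50 degrees anticlockwise from locked; its lugs are clear of the claws from 18 degrees on, well clear at 30 to 48.
- lid: Loose aluminium lid, 0.3 kg, disc 129 mm across, 8 mm thick. Origin on its axis in its seating plane (at point mouth when closed), z out of the barrel, y along the black grip bar (90 mm long, 20 wide, z = 8 to 45 mm). Spigot below, radius 58.5 mm, to z = -10 mm: its foot on the mat. Locked, its y is 20 to 25 degrees clockwise of the tumbler's y; it opens anticlockwise, then comes out along z.
- lid_grip (a point): Middle of the lid's grip bar, 34 mm above the lid's origin, 26 mm above the disc: a good TCP point.
- lid_lug (a point): Outer end of one of the lid's three lugs (20 mm wide, 6 mm thick), 74 mm from the axis, 3 mm above the seating plane.
- basket: Loose round steel basket, 0.22 kg, 112 mm across the rim, 104 mm at the foot, 45 mm high, standing in the barrel under the lid, tilted with it. Frame: origin at the centre of its underside, z up its axis, y along the straight top bar of its stiff bail (100 mm long, 9 mm thick, centre line 110 mm above the underside).
- bail (a point): Middle of the bail's top bar, 110 mm above the basket's underside, 19 mm below the rim of the barrel at the start.
- stand: Fixed steel drip stand, base 170 x 130 x 10 mm, origin under its centre. Two 9 mm round uprights at x = 60, y = -30 and +30 mm. From each a level prong runs to -x at centre height 160 mm as far as x = -50 mm, then its tip rises to 176.5 mm at x = -62 mm. Nothing joins the prongs: fingers can go between them while the bail lies across both, along the stand's y.
- hang (a point): Point midway between the two prongs at the height of their upper edge, 15 mm towards -x from the stand's origin: a good place for the bail, whose centre line then lies 4.5 mm above it. The basket is wider than the prongs are apart: bring it in from the tips (-x) towards +x, bail just over the tips and basket below the prongs, then lower it.
- mat: Fixed round cork mat, 200 mm across, 6 mm thick; origin at the centre of its underside. It and the stand may be found in each other's place.
- hammer: Bystander: loose hammer lying, 220 mm long.
- pliers: Bystander: loose pliers with orange handles, lying, 165 mm long.
- jar: Bystander: glass jar, 64 mm across, 90 mm high.
- soldering_block: Bystander: white soldering block 140 x 70 x 28 mm.
- mandrel: Bystander: steel ring mandrel lying, 200 mm long, 26 mm thick.
- cup: Bystander: white cup, 72 mm across, 80 mm high.

How it is judged:
On the way, in this order (a step that is already met when the one before it is completed fails the run):
1. the lid, still in its seat, is turned until its lugs are clear of the claws (y of lid_lug in the frame of tumbler above 0.022 m and x of lid_lug in the frame of tumbler above 0 m and z of lid in the frame of tumbler below 0.15 m), for 0.05 s.
2. the lid stands on the cork mat, handle up, while the basket is still in the barrel (horizontal distance between lid and mat below 0.06 m and height (world z) of lid between 0.012 and 0.02 m and angle between lid's own z axis and vertical below 0.1 rad and linear speed of lid below 0.03 m/s and distance between bail and mouth below 0.035 m), for 0.2 s.
3. the basket is lifted clear of the barrel (distance between bail and mouth above 0.1 m and height (world z) of bail above 0.2 m), for 0.1 s.
At the end, for the whole second after the job is handed in: The lid stands flat on the mat, handle up, at rest (centres within 60 mm, tilt under 0.1 rad); the basket hangs by its bail across both prongs, between uprights and tips (bail middle within 30 mm of the midline), tilted under 0.3 rad and hardly swinging (under 0.12 m/s) (horizontal distance between lid and mat below 0.06 m and height (world z) of lid between 0.012 and 0.02 m and angle between lid's own z axis and vertical below 0.1 rad and linear speed of lid below 0.03 m/s and x of bail in the frame of stand between -0.062 and 0.06 m and y of bail in the frame of stand between -0.03 and 0.03 m and z of bail in the frame of stand between 0.162 and 0.18 m and contact force between basket and stand above 0.8 N and angle between basket's own z axis and vertical below 0.3 rad and linear speed of basket below 0.12 m/s); the robot touches nothing.
It fails at once if the lid or the basket is dropped (falls faster than 0.6 m/s with no finger on it) ((linear speed of lid above 0.6 m/s and contact force between lid and the fingers below 0.01 N) or (linear speed of basket above 0.6 m/s and contact force between basket and the fingers below 0.01 N)).
It fails at once if another thing on the bench is moved more than 50 mm (distance of any of hammer, pliers, jar, soldering_block, mandrel, cup from where it was at the start of the episode above 0.05 m).
It also fails if it takes over 72 s, if anything falls off the work surface, if the arm or the gripper's body presses on something with over 40 N, if the wrist force passes 120 N, or if a joint passes its speed limit or range.

## Working session

There is one attempt and no reset: what is moved stays moved. The work goes in short steps, Python scripts to look and compute and a tool call to move; the robot and the scene stay as the last step left them, time stands still between calls to the robot, and variables do not carry over. Pictures are saved under pics/ and viewed, at most 10 in all, crops included, and the job is handed in when it is done.

Besides the shell and the picture viewer there is one more tool, called after "Request:" as name(argument=value, ...), one argument or row to a line, values as JSON. apply_moves: Moves the arm, as the interface text tells. Shift numbers are shares of 25 mm and turn numbers shares of pi/2 rad, none past 1 either way. Its arguments: {"type":"object","properties":{"steps":{"type":"array","items":{"type":"array","items":{"type":"number","minimum":-1,"maximum":1}}}},"required":["steps"]}

```bash
mkdir -p pics; cat > h.py <<'E'
import numpy as np, cv2
from workcell import readout, optics, bot
def snap(n,tag):
    c=optics.camera(n); cv2.imwrite(f'pics/{tag}.png',cv2.cvtColor(c['image'],cv2.COLOR_RGB2BGR)); np.savez(f'{tag}.npz',**c); return c
def load(tag): return dict(np.load(f'{tag}.npz'))
def cloud(c):
    z=c['z_map'].astype(float); v,u=np.indices(z.shape); K=c['camera_matrix']
    p=np.stack([(u-K[0,2])/K[0,0]*z,(v-K[1,2])/K[1,1]*z,z],-1)
    w=p@c['pose'][:3,:3].T+c['pose'][:3,3]; w[z==0]=np.nan; return w
E
python3 - <<'E'
from h import *
np.set_printoptions(precision=3,suppress=True)
for n in('top','side'):
    c=snap(n,n+'0'); print(n,c['camera_matrix'],c['pose'])
ims=[cv2.imread(f'pics/{n}0.png') for n in('top','side')]
for n,i in zip('ts',ims): cv2.imwrite(f'pics/{n}0big.png',cv2.resize(i,(800,600),interpolation=cv2.INTER_CUBIC))
print(readout.read_state())
E
```

```text
top [[394.25    0.    255.587]
 [  0.    394.25  197.816]
 [  0.      0.      1.   ]] [[-0.023 -0.999  0.044  0.502]
 [-1.     0.023  0.014  0.009]
 [-0.015 -0.044 -0.999  1.115]
 [ 0.     0.     0.     1.   ]]
side [[406.921   0.    251.409]
 [  0.    406.921 193.407]
 [  0.      0.      1.   ]] [[ 0.95  -0.244  0.196  0.346]
 [-0.313 -0.734  0.603 -0.619]
 [-0.003 -0.634 -0.774  0.964]
 [ 0.     0.     0.     1.   ]]
{'clock': 0.1, 'joint_positions': array([-1.237,  0.537, -0.004,  1.539,  0.003,  1.067, -0.071]), 'qd': array([-0.002, -0.002,  0.001, -0.001, -0.001,  0.   ,  0.001]), 'joint_efforts': array([  0.003, -57.207,   0.994, -25.223,  -0.056,   0.013,   0.   ]), 'tcp_pos': array([0.253, 0.598, 0.257]), 'eef_rot': array([-0.   ,  0.199,  0.98 , -0.001]), 'contact_force': array([0.212, 0.009, 0.617]), 'moment': array([ 0.005, -0.002, -0.002]), 'grasp_force': 0.0, 'grip_width': 0.08808666089293303}
```

View pics/t0big.png

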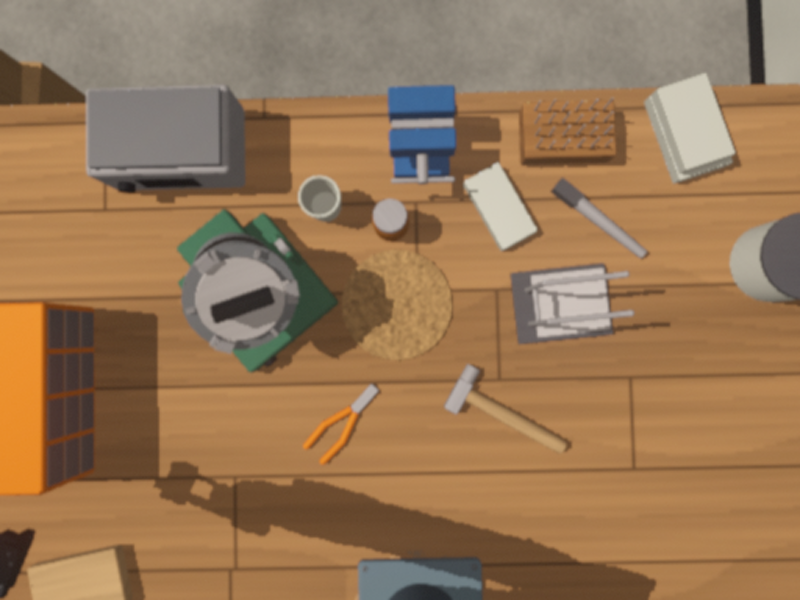

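View pics/s0big.png

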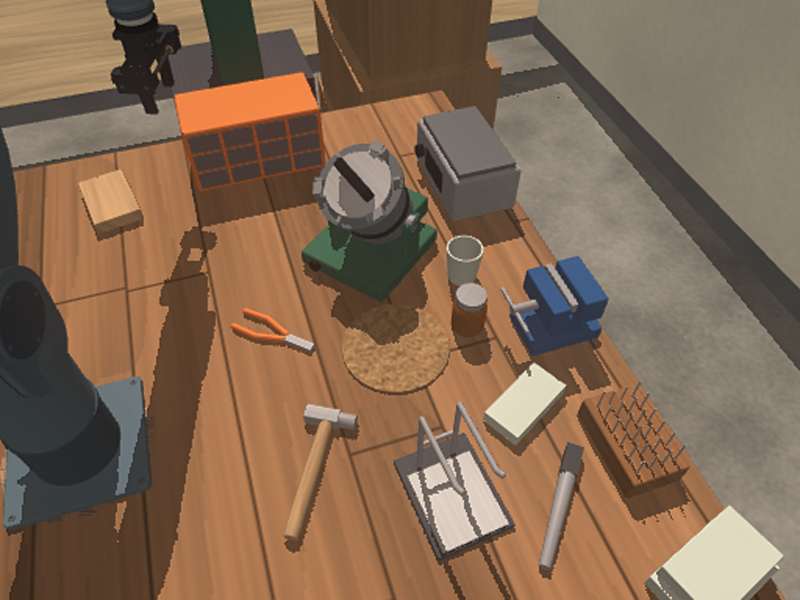

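```bash
python3 - <<'E'
from h import *
np.set_printoptions(precision=4,suppress=True)
P=[]
for n in('top','side'):
    c=load(n+'0'); w=cloud(c); s=.64
    if n=='top':
        mat=w[int(300*s),int(430*s)]; print('mat px',mat)
        im=c['image']
    u0,v0,u1,v1=((175,200,340,375) if n=='top' else (300,130,440,300))
    b=np.s_[int(v0*s):int(v1*s),int(u0*s):int(u1*s)]
    q=w[b].reshape(-1,3); col=c['image'][b].reshape(-1,3); P.append(np.c_[q,col])
    im=cv2.imread(f'pics/{n}0.png')[b]; cv2.imwrite(f'pics/{n}_crop.png',cv2.resize(im,None,fx=4.5,fy=4.5,interpolation=cv2.INTER_CUBIC))
    # plane RANSAC on grey disc
    q2=q[(q[:,2]>.13)]; rng=np.random.default_rng(0); best=0
    for i in range(2000):
        a=q2[rng.choice(len(q2),3,False)]; nn=np.cross(a[1]-a[0],a[2]-a[0]); L=np.linalg.norm(nn)
        if L<1e-5: continue
        nn/=L; nn*=np.sign(nn[2])
        if not .75<nn[2]<.95: continue
        m=abs((q2-a[0])@nn)<.0015
        if m.sum()>best: best=m.sum(); bm=m
    for _ in range(3):
        a=q2[bm].mean(0); nn=np.linalg.svd(q2[bm]-a)[2][2]; nn*=np.sign(nn[2]); bm=abs((q2-a)@nn)<.002
    print(n,bm.sum(),a,nn,'tilt',np.degrees(np.arccos(nn[2])),'az',np.degrees(np.arctan2(nn[1],nn[0])))
    d=(q2-a)@nn; print(np.histogram(d,bins=np.arange(-.06,.06,.004)))
# mat / stand from top
c=load('top0'); w=cloud(c); z=w[...,2]
hsv=cv2.cvtColor(c['image'],cv2.COLOR_RGB2HSV)
m=(z>.004)&(z<.009); 
for n in('top','side'):
    c=load(n+'0'); w=cloud(c); z=w[...,2]
    for tag,lo,hi,bx in (('mat',.0035,.0095,(.35,.65,-.05,.25)),('base',.007,.014,(.3,.7,-.35,-.08))):
        m=(z>lo)&(z<hi)&(w[...,0]>bx[0])&(w[...,0]<bx[1])&(w[...,1]>bx[2])&(w[...,1]<bx[3])
        k,l,st,ce=cv2.connectedComponentsWithStats(m.astype(np.uint8)); i=1+np.argmax(st[1:,4]); p=w[l==i][:,:2].astype(np.float32)
        print(n,tag,st[i],cv2.minEnclosingCircle(p),cv2.minAreaRect(p), np.median(w[l==i][:,2]))
    m=(z>.12)&(z<.2)&(w[...,0]>.3)&(w[...,0]<.75)&(w[...,1]>-.4)&(w[...,1]<-.08)
    p=w[m]; print(n,'prongs',len(p)); print(p[::max(1,len(p)//40)])
E
```

```text
mat px [ 0.5657 -0.0301  0.0099]
top 1543 [0.5668 0.2579 0.2112] [-0.3907 -0.3099  0.8668] tilt 29.910868712941458 az -141.57493455947605
(array([   0,    0,    0,    0,    0,    0,    0,    0,    0,    3,   25,
         36,  558,  670,  932, 1042,  242,   94,   21,   25,   20,   30,
         23,  119,  224,    6,    0,    0,    0]), array([-0.06 , -0.056, -0.052, -0.048, -0.044, -0.04 , -0.036, -0.032,
       -0.028, -0.024, -0.02 , -0.016, -0.012, -0.008, -0.004,  0.   ,
        0.004,  0.008,  0.012,  0.016,  0.02 ,  0.024,  0.028,  0.032,
        0.036,  0.04 ,  0.044,  0.048,  0.052,  0.056]))
side 884 [0.5646 0.2531 0.2072] [-0.3928 -0.3094  0.866 ] tilt 30.002793395196086 az -141.77437642368085
(array([ 16,   8,   4,   0,   0,   0,   0,   0,   0,   5,  26,  51, 316,
       406, 611, 656, 168,  44,   5,   4,   3,   7,  10,  70, 119,  14,
         0,   0,   0]), array([-0.06 , -0.056, -0.052, -0.048, -0.044, -0.04 , -0.036, -0.032,
       -0.028, -0.024, -0.02 , -0.016, -0.012, -0.008, -0.004,  0.   ,
        0.004,  0.008,  0.012,  0.016,  0.02 ,  0.024,  0.028,  0.032,
       
[... 2544 characters left out ...]
 0.5816 -0.2565  0.1589]
 [ 0.5853 -0.2631  0.1641]
 [ 0.5888 -0.2663  0.1632]
 [ 0.524  -0.2485  0.1608]
 [ 0.5825 -0.2706  0.1611]
 [ 0.5869 -0.2758  0.1636]
 [ 0.5227 -0.2582  0.1611]
 [ 0.5277 -0.2629  0.1623]
 [ 0.5852 -0.2851  0.1636]
 [ 0.5877 -0.2894  0.1658]
 [ 0.5248 -0.2708  0.1605]
 [ 0.5847 -0.2927  0.16  ]
 [ 0.5894 -0.2974  0.1614]
 [ 0.5237 -0.2797  0.1598]
 [ 0.5282 -0.285   0.1628]
 [ 0.5858 -0.3056  0.161 ]
 [ 0.5905 -0.3101  0.1624]
 [ 0.5256 -0.2922  0.16  ]
 [ 0.5282 -0.2967  0.1627]
 [ 0.5291 -0.2999  0.1638]
 [ 0.5305 -0.3022  0.1628]
 [ 0.5907 -0.3276  0.1695]
 [ 0.5271 -0.3106  0.1636]
 [ 0.5334 -0.3171  0.1631]
 [ 0.5273 -0.3215  0.1624]
 [ 0.5274 -0.3302  0.1719]]
```

```bash
python3 - <<'E'
from h import *
np.set_printoptions(precision=4,suppress=True)
n=np.array([-.3918,-.3097,.8665]); n/=np.linalg.norm(n)
y=np.array([-n[1],n[0],0]); y/=-np.linalg.norm(y); y=np.cross(n,[1,0,0]) if 0 else y
x=np.cross(y,n); 
if x[2]<0: x=-x; y=-y
print('x',x,'y',y,np.cross(x,y)@n)
for nme,a in(('top',[0.5668,0.2579,0.2112]),('side',[0.5646,0.2531,0.2072])):
    c=load(nme+'0'); w=cloud(c).reshape(-1,3); r=w-a; d=r@n; L=np.hypot(r@x,r@y)
    pr=lambda m:np.c_[r@x,r@y][m].astype(np.float32)
    dark=c['image'].reshape(-1,3).max(1)<90
    b=(abs(d-.037)<.003)&(L<.08); q=pr(b); R=cv2.minAreaRect(q); 
    cc=q.mean(0); e=np.linalg.svd(q-cc)[2][0]; e*=np.sign(e[1])
    W=np.array(a)+x*R[0][0]+y*R[0][1]+n*.037; 
    print(nme,'bar',len(q),R,'dirdeg(cw of y)',np.degrees(np.arctan2(e[0],e[1])),'top centre',W,'mouth',W-n*.045)
    f=(abs(d+.008)<.0025)&(L<.11)&(L>.06); C=cv2.minEnclosingCircle(pr(f)); print(' flange',C,'mouth',np.array(a)+x*C[0][0]+y*C[0][1]-n*.008)
    wd=(e[0]*x+e[1]*y); print(' bar dir world',wd,'az',np.degrees(np.arctan2(wd[1],wd[0])))
for t in('top','side'):
    c=cv2.imread(f'pics/{t}_crop.png'); print(c.shape)
E
```

```text
x [0.6797 0.5373 0.4994] y [-0.6201  0.7845 -0.    ] 1.0000000000000002
top bar 315 ((-0.00397875439375639, 0.00134311243891716), (0.08900441974401474, 0.01989176496863365), 68.65652465820312) dirdeg(cw of y) 21.625994 top centre [0.5488 0.2454 0.2413] mouth [0.5664 0.2593 0.2023]
 flange ((-0.0044357627630233765, 0.001930561731569469), 0.08443741500377655) mouth [0.5657 0.2595 0.2021]
 bar dir world [-0.326   0.9273  0.184 ] az 109.367951258719
side bar 164 ((0.00018840748816728592, 0.0022242628037929535), (0.08927226066589355, 0.01944630593061447), 68.49002075195312) dirdeg(cw of y) 20.844688 top centre [0.5489 0.2435 0.2394] mouth [0.5665 0.2574 0.2004]
 flange ((-0.0004221921262796968, 0.0024555432610213757), 0.08484923094511032) mouth [0.5659 0.2573 0.2001]
 bar dir world [-0.3377  0.9243  0.1777] az 110.06776662481926
(504, 472, 3)
(490, 400, 3)
```

```bash
python3 - <<'E'
from h import *
for n in('top','side'):
    w=cloud(load(n+'0')); 
    for x0,x1,y0,y1 in((.2,.6,.36,.8),(.6,.9,.1,.5),(.45,.7,-.05,.14)):
        m=(w[...,0]>x0)&(w[...,0]<x1)&(w[...,1]>y0)&(w[...,1]<y1); print(n,(x0,x1,y0,y1),m.sum(),np.nanpercentile(w[m][:,2],[50,90,99,100]) if m.any() else '')
E
```

```text
top (0.2, 0.6, 0.36, 0.8) 19570 [0.0019848  0.16036952 0.34369608 0.34870385]
top (0.6, 0.9, 0.1, 0.5) 16016 [0.0059857  0.12921076 0.2405795  0.25862063]
top (0.45, 0.7, -0.05, 0.14) 6009 [0.00480912 0.00890587 0.09004476 0.09388365]
side (0.2, 0.6, 0.36, 0.8) 12384 [0.07183421 0.34181261 0.43782279 0.45222621]
side (0.6, 0.9, 0.1, 0.5) 8454 [0.04122044 0.12891634 0.23996295 0.25615001]
side (0.45, 0.7, -0.05, 0.14) 4711 [0.00380562 0.0079114  0.08870229 0.09385969]
```

Request:
apply_moves(
  steps=[
    [0, 0, -1, 0.075, 0],
    [0, 0, -1, 0.075, 0],
    [0, 0, -1, 0.075, 0],
    [0, 0, 0, 0.075, -0.1],
    [0, 0, 0, 0.075, -0.18],
  ],
)

```text
clock: 0.52
tcp_pos: [0.2533, 0.5994, 0.3341]
eef_rot: [-0.0, 0.477, 0.879, 0.001]
contact_force: [0.3, -0.2, -1.0]
grip_width: 0.0567
grasp_force: 0.0
```

Request:
apply_moves(
  steps=[
    [0, 0, 0, 0.075, -0.18],
    [0, 0, 0, 0.075, -0.18],
  ],
)

```text
clock: 0.68
tcp_pos: [0.2528, 0.5985, 0.3321]
eef_rot: [0.0, 0.577, 0.817, -0.0]
contact_force: [-0.2, -0.6, -0.4]
grip_width: 0.0434
grasp_force: 0.0
```

Request:
apply_moves(
  steps=[
    [-0.96, 0.36, 0, 0, -0.18],
    [-0.96, 0.36, 0, 0, -0.18],
    [-0.96, 0.36, 0, 0, -0.18],
    [-0.96, 0.36, 0, 0, -0.18],
    [-0.96, 0.36, 0, 0, -0.18],
  ],
)

```text
clock: 1.1
tcp_pos: [0.3365, 0.4999, 0.332]
eef_rot: [0.0, 0.575, 0.818, -0.0]
contact_force: [1.4, -0.3, 1.0]
grip_width: 0.0362
grasp_force: 0.0
```

Request:
apply_moves(
  steps=[
    [-0.96, 0.36, 0, 0, -0.18],
    [-0.96, 0.36, 0, 0, -0.18],
    [-0.96, 0.36, 0, 0, -0.18],
    [-0.96, 0.36, 0, 0, -0.18],
    [-0.96, 0.36, 0, 0, -0.18],
  ],
)

```text
clock: 1.52
tcp_pos: [0.4196, 0.4023, 0.3321]
eef_rot: [-0.0, 0.575, 0.818, -0.0]
contact_force: [0.5, 0.7, 0.4]
grip_width: 0.0359
grasp_force: 0.0
```

Request:
apply_moves(
  steps=[
    [-0.96, 0.36, 0, 0, -0.18],
    [-0.96, 0.36, 0, 0, -0.18],
    [-0.96, 0.36, 0, 0, -0.18],
    [-0.96, 0.36, 0, 0, -0.18],
    [-0.96, 0.36, 0, 0, -0.18],
  ],
)

```text
clock: 1.93
tcp_pos: [0.5026, 0.3048, 0.3321]
eef_rot: [-0.0, 0.575, 0.818, -0.0]
contact_force: [0.4, 0.6, 0.6]
grip_width: 0.0361
grasp_force: 0.0
```

Request:
apply_moves(
  steps=[
    [-0.96, 0.36, 0, 0, -0.18],
    [-0.96, 0.36, 0, 0, -0.18],
    [-0.96, 0.36, 0, 0, -0.18],
    [0, 0, 0, 0, -0.18],
  ],
)

```text
clock: 2.27
tcp_pos: [0.5551, 0.2414, 0.3322]
eef_rot: [0.002, 0.578, 0.816, -0.001]
contact_force: [0.6, -0.1, -0.1]
grip_width: 0.0363
grasp_force: 0.0
```

```bash
cat >> h.py <<'E'
def togo(t):
    s=readout.read_state(); w,x,y,z=s['eef_rot']; from scipy.spatial.transform import Rotation as R
    M=R.from_quat([x,y,z,w]).as_matrix(); print('pos',s['tcp_pos'].round(4),'yaz',np.degrees(np.arctan2(M[1,1],M[0,1])).round(1),'j7',s['joint_positions'][6].round(2),'shares to go (tool)',(M.T@(np.array(t)-s['tcp_pos'])/.025).round(2),s['clock'],s['grip_width'])
E
python3 -c "
from h import *
togo([.553,.248,.246])"
```

```text
pos [0.5551 0.2414 0.3322] yaz 19.4 j7 -0.03 shares to go (tool) [0.29 0.01 3.45] 2.2667 0.03625856264640913
```

Request:
apply_moves(
  steps=[
    [0.29, 0, 0.7, 0, -0.18],
    [0, 0, 0.8, 0, -0.18],
    [0, 0, 0.7, 0, -0.18],
    [0, 0, 0.4, 0, -0.18],
    [0, 0, 0.3, 0, -0.18],
  ],
)

```text
clock: 2.68
tcp_pos: [0.5487, 0.2543, 0.2585]
eef_rot: [-0.001, 0.574, 0.819, -0.001]
contact_force: [0.3, -0.5, -0.1]
grip_width: 0.036
grasp_force: 0.0
```

Request:
apply_moves(
  steps=[
    [0, 0, 0.3, 0, -0.18],
    [0, 0, 0.25, 0, -0.18],
    [0, 0, 0, 0, -0.18],
  ],
)

```text
clock: 2.93
tcp_pos: [0.5492, 0.2541, 0.2453]
eef_rot: [-0.0, 0.575, 0.818, -0.001]
contact_force: [0.4, 0.2, 0.8]
grip_width: 0.0358
grasp_force: 0.0
```

```bash
python3 -c "
from h import *
togo([.553,.248,.246])
a=snap('side','s1');i=cv2.imread('pics/s1.png')[60:220,160:320];cv2.imwrite('pics/s1c.png',cv2.resize(i,(560,560),interpolation=cv2.INTER_CUBIC))"
```

```text
pos [0.5492 0.2541 0.2453] yaz 19.9 j7 -0.02 shares to go (tool) [-0.28  0.06 -0.03] 2.9333 0.03580358188264148
```

View pics/s1c.png

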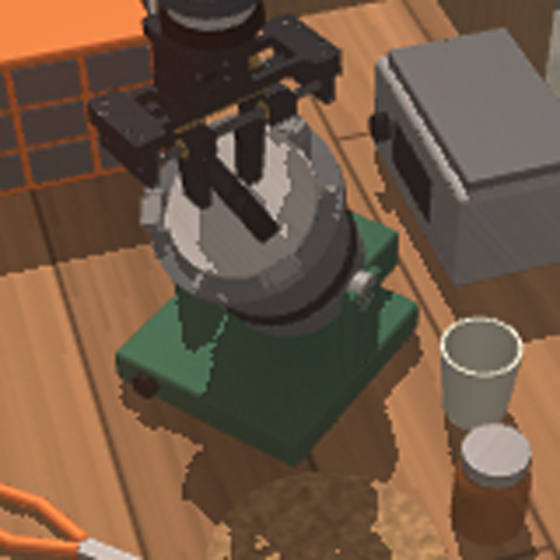

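Request:
apply_moves(
  steps=[
    [-0.28, 0, 0, 0, -0.18],
    [0, 0, 0, -0.06, -0.18],
    [0, 0, 0, -0.06, -0.18],
    [0, 0, 0, -0.06, -0.18],
    [0, 0, 0, -0.06, -0.18],
  ],
)

```text
clock: 3.4
tcp_pos: [0.5527, 0.2471, 0.2471]
eef_rot: [0.001, 0.409, 0.912, 0.001]
contact_force: [-0.0, -0.7, -0.4]
grip_width: 0.0363
grasp_force: 1.0
```

Request:
apply_moves(
  steps=[
    [0, 0, 0, -0.06, -0.18],
    [0, 0, 0, -0.06, -0.18],
    [0, 0, 0, -0.06, -0.18],
    [0, 0, 0, -0.03, -0.18],
    [0, 0, 0, 0, -0.18],
  ],
)

```text
clock: 3.82
tcp_pos: [0.5514, 0.2463, 0.247]
eef_rot: [-0.001, 0.256, 0.967, -0.0]
contact_force: [-4.8, -1.8, 4.1]
grip_width: 0.0365
grasp_force: 9.7
```

```bash
cat >> h.py <<'E'
n=np.array([-.3918,-.3097,.8665]); n/=np.linalg.norm(n); yt=np.array([-.6201,.7845,0]); xt=np.cross(yt,n); D=np.array([.563,.2558,.208])
def bar(c):
    w=cloud(c).reshape(-1,3); r=w-D; d=r@n; X=r@xt; Y=r@yt; m=(abs(d-.037)<.004)&(np.hypot(X,Y)<.055)&(c['image'].reshape(-1,3).max(1)<90)
    q=np.c_[X,Y][m]; cc=np.median(q,0); e=np.linalg.svd(q-q.mean(0))[2][0]; e*=np.sign(e[1]); print('bar',m.sum(),q.mean(0),'cw deg',np.degrees(np.arctan2(e[0],e[1])))
E
python3 -c "
from h import *
togo([.553,.248,.246])
for k in('side','top'): bar(snap(k,k+'2'))
i=cv2.imread('pics/side2.png')[60:220,160:320];cv2.imwrite('pics/s2c.png',cv2.resize(i,(560,560),interpolation=cv2.INTER_CUBIC))"
```

```text
pos [0.5514 0.2463 0.247 ] yaz 60.4 j7 0.63 shares to go (tool) [-0.02  0.09  0.04] 3.8167 0.036481509012268466
bar 63 [-0.00688726 -0.03223389] cw deg -7.49787700244496
bar 32 [-0.00281599 -0.04076639] cw deg 78.80625354583565
```

View pics/s2c.png

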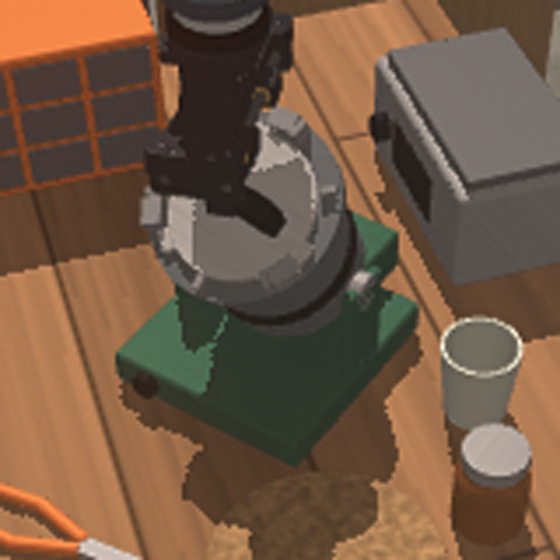

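Request:
apply_moves(
  steps=[
    [0, 0, 0, -0.03, -0.18],
    [0, 0, 0, 0.06, -0.18],
    [0, 0, 0, 0.07, -0.18],
    [0, 0, 0.1, 0.06, -0.18],
    [0, 0, 0, 0, -0.18],
  ],
)

```text
clock: 4.33
tcp_pos: [0.5524, 0.2471, 0.2442]
eef_rot: [0.0, 0.377, 0.926, 0.0]
contact_force: [-0.8, -0.2, -0.5]
grip_width: 0.0363
grasp_force: 0.0
```

Request:
apply_moves(
  steps=[
    [0, 0, 0, 0, -0.4],
    [0, 0, 0, 0, -0.6],
    [0, 0, 0, 0, -1],
    [0, 0, 0, 0, -1],
    [0, 0, 0, 0, -1],
  ],
)

```text
clock: 4.75
tcp_pos: [0.5519, 0.2463, 0.244]
eef_rot: [-0.0, 0.375, 0.927, -0.001]
contact_force: [-3.1, -4.6, 3.7]
grip_width: 0.0288
grasp_force: 26.8
```

```bash
python3 -c "
from h import *
togo([.553,.248,.246]); print(readout.read_state()['contact_force'],readout.read_state()['grasp_force'])
for k in('side','top'): bar(snap(k,k+'3'))"
```

```text
pos [0.5519 0.2463 0.244 ] yaz 46.0 j7 0.4 shares to go (tool) [ 0.02  0.08 -0.08] 4.75 0.028762360421966403
[-3.08955791 -4.59134688  3.74864406] 26.79066446609795
bar 107 [-0.00251459 -0.02416331] cw deg 43.65252454998978
bar 73 [-0.0027144  -0.03518064] cw deg 38.29102943867934
```

Request:
apply_moves(
  steps=[
    [0.01, -0.1, -0.17, 0, -1],
    [0.01, -0.1, -0.17, 0, -1],
    [0.01, -0.1, -0.17, 0, -1],
    [0.01, -0.1, -0.17, 0, -1],
    [0, 0, 0, 0, -1],
  ],
)

```text
clock: 5.27
tcp_pos: [0.5437, 0.2407, 0.2615]
eef_rot: [-0.0, 0.375, 0.927, -0.0]
contact_force: [-0.4, -1.0, -2.5]
grip_width: 0.0212
grasp_force: 28.5
```

Request:
apply_moves(
  steps=[
    [0.02, -0.15, -0.3, 0, -1],
    [0.02, -0.15, -0.3, 0, -1],
    [0.02, -0.15, -0.3, 0, -1],
    [0.02, -0.15, -0.3, 0, -1],
    [0, 0, 0, 0, -1],
  ],
)

```text
clock: 5.68
tcp_pos: [0.5327, 0.2315, 0.2928]
eef_rot: [0.001, 0.375, 0.927, 0.001]
contact_force: [0.9, -0.1, -3.3]
grip_width: 0.021
grasp_force: 28.2
```

```bash
python3 -c "
from h import *
togo([.559,.031,.11]); print(readout.read_state()['contact_force'],readout.read_state()['grasp_force'])
snap('side','s4');i=cv2.imread('pics/s4.png')[60:220,160:320];cv2.imwrite('pics/s4c.png',cv2.resize(i,(560,560),interpolation=cv2.INTER_CUBIC))"
```

```text
pos [0.5327 0.2315 0.2928] yaz 45.9 j7 0.39 shares to go (tool) [-6.33 -5.05  7.3 ] 5.6833 0.021038275452188733
[ 0.92801284 -0.10046823 -3.30571161] 28.170912098139524
```

View pics/s4c.png

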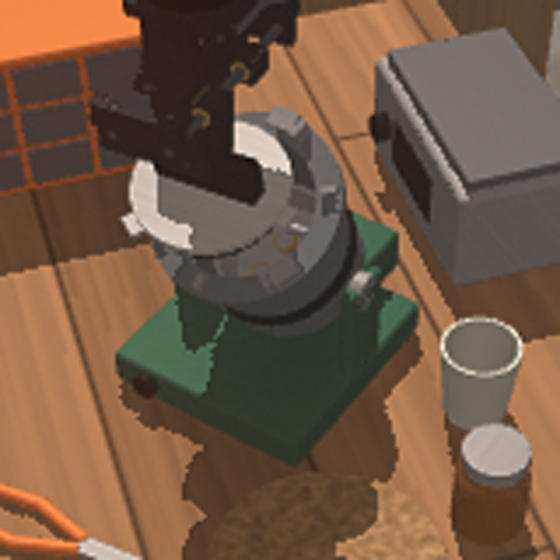

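Request:
apply_moves(
  steps=[
    [0, 0, -0.8, 0, -1],
    [0, 0, -0.8, 0, -1],
    [-0.7, -0.5, 0, 0, -1],
    [-0.8, -0.65, 0, 0, -1],
    [-0.8, -0.65, 0, 0, -1],
  ],
)

```text
clock: 6.15
tcp_pos: [0.5424, 0.1592, 0.3307]
eef_rot: [0.0, 0.374, 0.927, 0.0]
contact_force: [0.1, -0.2, -4.3]
grip_width: 0.0209
grasp_force: 28.4
```

Request:
apply_moves(
  steps=[
    [-0.8, -0.65, 0, 0, -1],
    [-0.8, -0.65, 0, 0, -1],
    [-0.8, -0.65, 0, 0, -1],
    [-0.8, -0.65, 0, 0, -1],
    [-0.8, -0.65, 0, 0, -1],
  ],
)

```text
clock: 6.57
tcp_pos: [0.5577, 0.0304, 0.3304]
eef_rot: [-0.0, 0.375, 0.927, -0.0]
contact_force: [0.4, -0.4, -3.6]
grip_width: 0.0209
grasp_force: 28.4
```

Request:
apply_moves(
  steps=[
    [0, 0, 0, 0, -1],
    [0, 0, 0, 0, -1],
  ],
)

```text
clock: 6.73
tcp_pos: [0.5578, 0.0296, 0.3305]
eef_rot: [-0.0, 0.377, 0.926, -0.0]
contact_force: [-0.4, 1.0, -3.6]
grip_width: 0.0201
grasp_force: 28.7
```

```bash
python3 -c "
from h import *
np.set_printoptions(precision=4,suppress=True)
togo([.559,.031,.11]); print(readout.read_state()['contact_force'],readout.read_state()['grasp_force'])
for k in ('side','top'):
  c=snap(k,k+'5'); w=cloud(c).reshape(-1,3); p=readout.read_state()['tcp_pos']; r=w-p; m=(np.hypot(r[:,0],r[:,1])<.085)&(r[:,2]<-.015)&(r[:,2]>-.1); m&=(c['image'].reshape(-1,3).min(1)>90)
  q=r[m]; h=np.histogram(q[:,2],bins=np.arange(-.1,-.01,.004)); print(h[0])
  med=np.median(q[:,2]); q=q[abs(q[:,2]-med)<.012]; a=q.mean(0); nn=np.linalg.svd(q-a)[2][2]; print(k,len(q),med,a,nn*np.sign(nn[2]),cv2.minEnclosingCircle(q[:,:2].astype(np.float32)))"
```

```text
pos [0.5578 0.0296 0.3305] yaz 45.7 j7 0.76 shares to go (tool) [0.01 0.08 8.82] 6.7333 0.020140275291107426
[-0.3702  1.0096 -3.6174] 28.720326963812113
[  0   0   0   0   0   0   0   0   0   3  50 249 405 217  84 113  31   0
   0   0   0   0]
side 1078 -0.04942043439068744 [-0.0061 -0.0183 -0.0492] [-0.1075 -0.1251  0.9863] ((-0.002097610617056489, -0.00467993738129735), 0.07027986645698547)
[0 0 0 0 0 0 0 0 0 0 0 0 0 0 0 0 0 0 0 0 0 0]
top 0 nan [nan nan nan] [0. 0. 1.] ((0.0, 0.0), 0.0)
  return _methods._mean(a, axis=axis, dtype=dtype,
  ret = ret.dtype.type(ret / rcount)
<string>:8: RuntimeWarning: Mean of empty slice.
  ret = um.true_divide(
```

Request:
apply_moves(
  steps=[
    [0, 0, 0.7, 0, -1],
    [0, 0, 0.9, 0, -1],
    [0, 0, 0.9, 0, -1],
    [0, 0, 0.9, 0, -1],
    [0, 0, 0.9, 0, -1],
  ],
)

```text
clock: 7.25
tcp_pos: [0.5577, 0.0334, 0.2221]
eef_rot: [-0.0, 0.374, 0.928, 0.0]
contact_force: [0.0, -0.7, -3.8]
grip_width: 0.0207
grasp_force: 28.7
```

Request:
apply_moves(
  steps=[
    [0, 0, 0.9, 0, -1],
    [0, 0, 0.9, 0, -1],
    [0, 0, 0.9, 0, -1],
    [0, 0, 0.9, 0, -1],
    [0, 0, 0.6, 0, -1],
  ],
)

```text
clock: 7.67
tcp_pos: [0.5568, 0.0335, 0.116]
eef_rot: [-0.001, 0.374, 0.928, -0.0]
contact_force: [-0.6, 0.7, -3.2]
grip_width: 0.0204
grasp_force: 28.7
```

Request:
apply_moves(
  steps=[
    [0, 0, 0.3, 0, -1],
    [0, 0, 0.3, 0, -1],
    [0, 0, 0.2, 0, -1],
    [0, 0, 0, 0, -1],
  ],
)

```text
clock: 8.0
tcp_pos: [0.5578, 0.032, 0.0978]
eef_rot: [-0.0, 0.375, 0.927, 0.0]
contact_force: [-0.2, -0.1, -2.8]
grip_width: 0.0207
grasp_force: 28.7
```

Request:
apply_moves(
  steps=[
    [0, 0, 0.2, 0, -1],
    [0, 0, 0.2, 0, -1],
    [0, 0, 0.1, 0, -1],
    [0, 0, 0, 0, -1],
  ],
)

```text
clock: 8.33
tcp_pos: [0.5576, 0.0315, 0.0853]
eef_rot: [-0.0, 0.375, 0.927, -0.0]
contact_force: [0.5, 0.7, -3.1]
grip_width: 0.0206
grasp_force: 28.7
```

Request:
apply_moves(
  steps=[
    [0, 0, 0.1, 0, -1],
    [0, 0, 0.1, 0, -1],
    [0, 0, 0, 0, -1],
  ],
)

```text
clock: 8.58
tcp_pos: [0.5576, 0.0315, 0.0803]
eef_rot: [-0.0, 0.375, 0.927, -0.0]
contact_force: [0.5, 0.1, -3.2]
grip_width: 0.0204
grasp_force: 28.7
```

Request:
apply_moves(
  steps=[
    [0, 0, 0.1, 0, -1],
    [0, 0, 0.1, 0, -1],
    [0, 0, 0, 0, -1],
  ],
)

```text
clock: 8.83
tcp_pos: [0.5591, 0.0322, 0.0761]
eef_rot: [0.001, 0.375, 0.927, 0.001]
contact_force: [1.6, 0.8, 2.2]
grip_width: 0.0202
grasp_force: 28.7
```

Request:
apply_moves(
  steps=[
    [0, 0, 0.08, 0, -1],
    [0, 0, 0.06, 0, -1],
    [0, 0, 0, 0, -0.53],
    [0, 0, 0, 0, -0.45],
    [0, 0, 0, 0, -0.3],
  ],
)

```text
clock: 9.25
tcp_pos: [0.557, 0.0307, 0.0718]
eef_rot: [-0.001, 0.375, 0.927, -0.001]
contact_force: [0.5, 0.3, 0.1]
grip_width: 0.0289
grasp_force: 0.0
```

Request:
apply_moves(
  steps=[
    [0, 0, 0, 0, -0.1],
    [0, 0, 0, 0, 0],
    [0, 0, 0, 0, 0],
  ],
)

```text
clock: 9.5
tcp_pos: [0.5575, 0.0312, 0.0721]
eef_rot: [-0.0, 0.375, 0.927, -0.0]
contact_force: [0.7, 0.3, 0.0]
grip_width: 0.0441
grasp_force: 0.0
```

Request:
apply_moves(
  steps=[
    [0, 0, -0.5, 0, 0],
    [0, 0, -1, 0, 0],
    [0, 0, -1, 0, 0],
    [0, 0, -1, 0, 0],
    [0, 0, -1, 0, 0],
  ],
)

```text
clock: 9.92
tcp_pos: [0.5577, 0.0313, 0.1867]
eef_rot: [0.0, 0.375, 0.927, 0.0]
contact_force: [-0.1, 0.1, 0.5]
grip_width: 0.0437
grasp_force: 0.0
```

Request:
apply_moves(
  steps=[
    [0, 0, -1, 0, 0],
    [0, 0, -1, 0, 0],
    [0, 0, -1, 0, 0],
    [0, 0, -1, 0, 0],
    [0, 0, -1, 0, 0],
  ],
)

```text
clock: 10.33
tcp_pos: [0.5574, 0.0312, 0.312]
eef_rot: [0.0, 0.375, 0.927, 0.0]
contact_force: [-0.2, 0.1, -0.3]
grip_width: 0.0443
grasp_force: 0.0
```

```bash
python3 -c "
from h import *
np.set_printoptions(precision=4,suppress=True)
togo([.559,.031,.11])
c=snap('side','side6'); d=snap('top','top6')
a=cv2.imread('pics/side6.png')[70:270,170:320];b=cv2.imread('pics/top6.png')[110:250,90:310]
cv2.imwrite('pics/c6.png',np.hstack([cv2.resize(a,(412,550),interpolation=3),cv2.resize(b[:, :110],(388,550),interpolation=3)]))
w=cloud(c).reshape(-1,3); m=(np.hypot(w[:,0]-.559,w[:,1]-.031)<.08)&(abs(w[:,2]-.024)<.006)&(c['image'].reshape(-1,3).std(1)<15);q=w[m];a=q.mean(0); nn=np.linalg.svd(q-a)[2][2]; print(len(q),a,nn)"
```

```text
pos [0.5574 0.0312 0.312 ] yaz 45.9 j7 0.77 shares to go (tool) [-0.05  0.04  8.08] 10.3333 0.044336552566159815
983 [0.5524 0.024  0.0228] [ 0.0015  0.004  -1.    ]
```

View pics/c6.png

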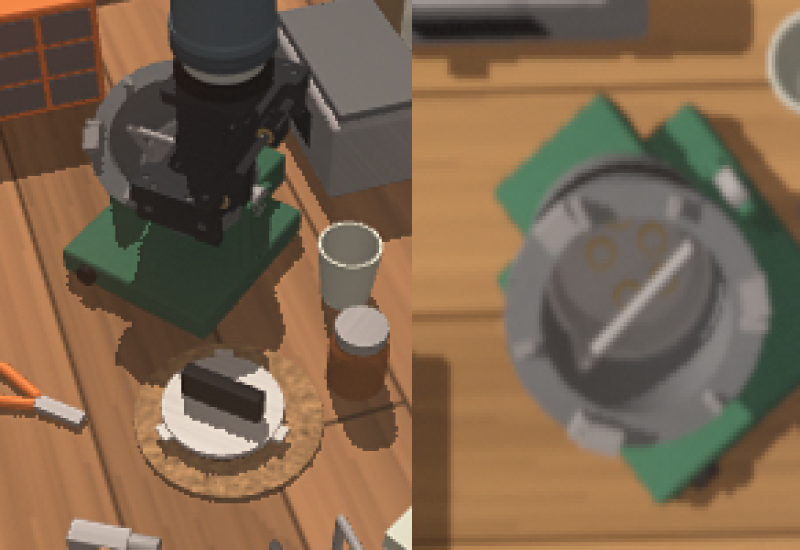

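```bash
python3 - <<'E'
from h import *
np.set_printoptions(precision=4,suppress=True)
M=D-8e-3*n
for k in('top','side'):
    c=load(k+'6'); w=cloud(c).reshape(-1,3); r=w-M; X,Y,Z=r@xt,r@yt,r@n
    m=(np.hypot(X,Y)<.057)&(Z>-.032)&(Z<-.008); q=w[m]; print(k,m.sum())
    if m.sum()>8:
        q3=np.c_[X,Y,Z][m]; a=np.median(q3,0); e=np.linalg.svd(q3-q3.mean(0))[2][0]; e*=np.sign(e[1])
        t=(q3-q3.mean(0))@e; mid=q3.mean(0)+e*(t.min()+t.max())/2
        print(' mean',q3.mean(0),'mid',mid,'len',np.ptp(t),'dir',e,'ccw deg',np.degrees(np.arctan2(-e[0],e[1])),'z',np.percentile(q3[:,2],[10,50,90]))
        print(' world mid',M+mid@np.array([xt,yt,n]))
# obstacle points
P=[]
for a in np.radians(np.arange(0,360,2)):
    for r_ in np.arange(62,85,2): P.append([r_*np.cos(a),r_*np.sin(a),0])
for a in np.radians([0,120,240]):
    for r_ in np.arange(67,85,2):
        for s in np.arange(-12,13,3): P.append([r_*np.cos(a)-s*np.sin(a),r_*np.sin(a)+s*np.cos(a),14.5])
P=np.array(P)/1e3@np.array([xt,yt,n]); u=np.array([.785,.62,0]); l=np.array([-.62,.785,0])
b=-.019*n
for th in range(-90,91,10):
    t=np.radians(th); d=np.cos(t)*u+np.sin(t)*l; f=-np.sin(t)*u+np.cos(t)*l
    R=P-b; out=[]
    for off in(0,-.01,-.02):
        m=(abs(R@d)<.0955)&(abs(R@f-off)<.0395); out.append(round(1e3*(R[m][:,2].max()-.045),1))
    print(th,out)
E
```

```text
top 192
 mean [ 0.0015  0.0013 -0.0157] mid [ 0.0016 -0.0002 -0.0157] len 0.10844953656401833 dir [-0.0899  0.9959 -0.0025] ccw deg 5.159096637058552 z [-0.0188 -0.0153 -0.0125]
 world mid [0.5735 0.2639 0.1883]
side 58
 mean [-0.0027  0.0228 -0.0157] mid [-0.0026  0.0215 -0.0157] len 0.058338784846481195 dir [-0.1051  0.994   0.0289] ccw deg 6.036995789847284 z [-0.0191 -0.0155 -0.013 ]
 world mid [0.5572 0.2786 0.1861]
-90 [np.float64(-0.3), np.float64(-6.1), np.float64(-11.9)]
-80 [np.float64(17.5), np.float64(-0.1), np.float64(-5.1)]
-70 [np.float64(19.5), np.float64(4.6), np.float64(0.6)]
-60 [np.float64(23.5), np.float64(8.5), np.float64(5.4)]
-50 [np.float64(25.5), np.float64(21.5), np.float64(9.2)]
-40 [np.float64(25.5), np.float64(25.5), np.float64(18.5)]
-30 [np.float64(25.5), np.float64(25.5), np.float64(25.5)]
-20 [np.float64(25.5), np.float64(25.5), np.float64(25.5)]
-10 [np.float64(25.5), np.float64(25.5), np.float64(25.5)]
0 [np.float64(25.5), np.float64(25.5), np.float64(25.5)]
10 [np.float64(25.5), np.float64(25.5), np.float64(25.5)]
20 [np.float64(25.5), np.float64(25.5), np.float64(25.5)]
30 [np.float64(25.5), np.float64(25.5), np.float64(25.5)]
40 [np.float64(25.5), np.float64(25.5), np.float64(25.5)]
50 [np.float64(25.5), np.float64(25.5), np.float64(25.5)]
60 [np.float64(23.5), np.float64(25.5), np.float64(25.5)]
70 [np.float64(19.5), np.float64(25.5), np.float64(25.5)]
80 [np.float64(17.5), np.float64(23.5), np.float64(25.5)]
90 [np.float64(-0.3), np.float64(21.5), np.float64(25.5)]
```

```bash
python3 - <<'E'
from h import *
from scipy.spatial.transform import Rotation as R
np.set_printoptions(precision=3,suppress=True,linewidth=150)
T=[('side0',[.253,.599,.257],[0,.199,.98,0],'side'),('s1',[.5492,.2541,.2453],[0,.575,.818,0],0),('side6',[.5574,.0312,.312],[0,.375,.927,0],0),('side2',[.5514,.2463,.247],[0,.256,.967,0],0),('side5',[.5578,.0296,.3305],[0,.377,.926,0],0)]
Q=[]
for t,p,q,_ in T:
    c=load(t); M=R.from_quat([q[1],q[2],q[3],q[0]]).as_matrix(); w=cloud(c).reshape(-1,3); 
    r=(w-p)@M; m=(abs(r[:,0])<.06)&(abs(r[:,1])<.12)&(r[:,2]<.0)&(r[:,2]>-.15); Q.append(r[m&(c['image'].reshape(-1,3).max(1)<110)])
    r=Q[-1]; print(t,len(r))
    for lo in range(-120,120,15):
        k=(r[:,1]*1e3>=lo)&(r[:,1]*1e3<lo+15); 
        if k.sum()>4: print('  y',lo,'behind(min)',np.percentile(-r[k,2]*1e3,[2,10,50]).round(0),'x',np.percentile(r[k,0]*1e3,[2,98]).round(0),k.sum())
E
```

```text
side0 1621
  y -105 behind(min) [68. 70. 79.] x [-35.  29.] 152
  y -90 behind(min) [45. 48. 61.] x [-35.  31.] 243
  y -75 behind(min) [ 2. 11. 66.] x [-35.  27.] 109
  y -60 behind(min) [ 3.  9. 82.] x [-35.  20.] 105
  y -45 behind(min) [ 79.  90. 123.] x [-33.  27.] 401
  y -30 behind(min) [ 59.  80. 136.] x [-36.  31.] 129
  y -15 behind(min) [ 59.  74. 108.] x [-38.  34.] 79
  y 0 behind(min) [57. 61. 98.] x [-38. -18.] 55
  y 15 behind(min) [57. 59. 80.] x [-29. -18.] 25
  y 30 behind(min) [ 1.  4. 22.] x [-27.   7.] 50
  y 45 behind(min) [ 3. 12. 54.] x [-36.   8.] 134
  y 60 behind(min) [34. 56. 80.] x [-36.   2.] 77
  y 75 behind(min) [49. 60. 81.] x [-36.   6.] 60
s1 2173
  y -105 behind(min) [68. 70. 82.] x [-35.  31.] 80
  y -90 behind(min) [46. 50. 85.] x [-36.  30.] 213
  y -75 behind(min) [58. 62. 87.] x [-35.  29.] 100
  y -60 behind(min) [48. 57. 77.] x [-35.  21.] 131
  y -45 behind(min) [  8.  53. 106.] x [-35.  25.] 444
  y -30 behind(min) [  5.  22. 103.] x [-35.  23.] 208
  y -15 behind(min) [  1.  61. 105.] x [-39.  -0.] 149
  y 0 behind(min) [ 2. 60. 98.] x [
[... 1820 characters left out ...]
. 71. 81.] x [-33.  31.] 214
  y -90 behind(min) [46. 49. 73.] x [-35.  32.] 394
  y -75 behind(min) [83. 86. 87.] x [-35.  32.] 138
  y -60 behind(min) [59. 77. 84.] x [-27.  21.] 109
  y -45 behind(min) [ 56.  68. 116.] x [-34.  27.] 785
  y -30 behind(min) [  6.  56. 134.] x [-35.  31.] 276
  y -15 behind(min) [ 10.  63. 127.] x [-38.  33.] 116
  y 0 behind(min) [59. 61. 92.] x [-37. -21.] 79
  y 15 behind(min) [41. 50. 65.] x [-35.  -7.] 125
  y 30 behind(min) [52. 60. 69.] x [-35. -17.] 58
  y 45 behind(min) [59. 61. 83.] x [-27. -17.] 36
  y 60 behind(min) [59. 62. 85.] x [-35. -12.] 81
  y 75 behind(min) [46. 49. 67.] x [-35.  -2.] 130
  y 90 behind(min) [73. 82. 86.] x [-34.  -5.] 19
```

```bash
python3 -c "
from h import *
togo([.574,.2645,.260])"
```

```text
pos [0.5598 0.0313 0.3148] yaz 45.9 j7 0.77 shares to go (tool) [6.09 7.08 2.21] 10.4333 0.044452028346657846
```

Request:
apply_moves(
  steps=[
    [0.6, 0.7, 0, 0, -0.32],
    [0.7, 0.8, 0, 0, -0.32],
    [0.7, 0.8, 0, 0, -0.32],
    [0.7, 0.8, 0, 0, -0.32],
    [0.7, 0.8, 0, 0, -0.32],
  ],
)

```text
clock: 10.85
tcp_pos: [0.5639, 0.1616, 0.3097]
eef_rot: [-0.0, 0.375, 0.927, -0.0]
contact_force: [0.0, 0.8, 0.1]
grip_width: 0.0302
grasp_force: 0.0
```

Request:
apply_moves(
  steps=[
    [0.7, 0.8, 0, 0, -0.32],
    [0.7, 0.8, 0, 0, -0.32],
    [0.7, 0.8, 0, 0, -0.32],
    [0.6, 0.75, 0, 0.033, -0.32],
    [0, 0, 0, 0, -0.32],
  ],
)

```text
clock: 11.27
tcp_pos: [0.5691, 0.2704, 0.309]
eef_rot: [-0.001, 0.397, 0.918, 0.001]
contact_force: [-0.8, 0.1, 0.5]
grip_width: 0.0301
grasp_force: 0.0
```

Request:
apply_moves(
  steps=[
    [0, 0, 0, 0, -0.32],
    [0, 0, 0, 0, -0.32],
  ],
)

```text
clock: 11.43
tcp_pos: [0.5707, 0.2629, 0.3095]
eef_rot: [0.0, 0.399, 0.917, -0.001]
contact_force: [1.4, -0.7, 0.5]
grip_width: 0.0302
grasp_force: 0.0
```

```bash
python3 -c "
from h import *
togo([.574,.2645,.210])"
```

```text
pos [0.5707 0.2629 0.3095] yaz 43.0 j7 0.34 shares to go (tool) [-0.04  0.15  3.98] 11.4333 0.03016054483210429
```

Request:
apply_moves(
  steps=[
    [0, 0.15, 0.8, 0, -0.32],
    [0, 0, 0.9, 0, -0.32],
    [0, 0, 0.8, 0, -0.32],
    [0, 0, 0.6, 0, -0.32],
    [0, 0, 0.4, 0, -0.32],
  ],
)

```text
clock: 11.85
tcp_pos: [0.573, 0.2644, 0.2206]
eef_rot: [-0.0, 0.4, 0.917, -0.001]
contact_force: [1.0, -1.1, -0.0]
grip_width: 0.0302
grasp_force: 0.0
```

Request:
apply_moves(
  steps=[
    [0, 0, 0.2, 0, -0.32],
    [0, 0, 0.1, 0, -0.32],
    [0, 0, 0.1, 0, -0.32],
    [0, 0, 0, 0, -0.32],
  ],
)

```text
clock: 12.18
tcp_pos: [0.5739, 0.2666, 0.2127]
eef_rot: [0.0, 0.399, 0.917, 0.0]
contact_force: [-0.0, 0.3, 0.8]
grip_width: 0.0299
grasp_force: 0.0
```

Request:
apply_moves(
  steps=[
    [0, 0, 0.08, 0, -0.32],
    [0, 0, 0.08, 0, -0.32],
    [0, 0, 0, 0, -0.32],
  ],
)

```text
clock: 12.43
tcp_pos: [0.5742, 0.2671, 0.2093]
eef_rot: [0.001, 0.399, 0.917, 0.001]
contact_force: [-1.0, -0.4, 4.9]
grip_width: 0.0301
grasp_force: 2.2
```

```bash
python3 -c "
from h import *
togo([.574,.2645,.200]); s=readout.read_state(); print(s['contact_force'],s['moment'],s['grasp_force'])
c=snap('side','side7'); d=snap('top','top7')
a=cv2.imread('pics/side7.png')[60:200,170:310];b=cv2.imread('pics/top7.png')[120:240,90:210]
cv2.imwrite('pics/c7.png',np.hstack([cv2.resize(a,(400,400),interpolation=3),cv2.resize(b,(400,400),interpolation=3)]))"
```

```text
pos [0.5742 0.2671 0.2093] yaz 43.0 j7 0.36 shares to go (tool) [-0.07 -0.08  0.37] 12.4333 0.030087070824306835
[-1.01510983 -0.40429209  4.85655146] [-0.00055622  0.13562211  0.04035931] 2.1833953354507685
```

View pics/c7.png

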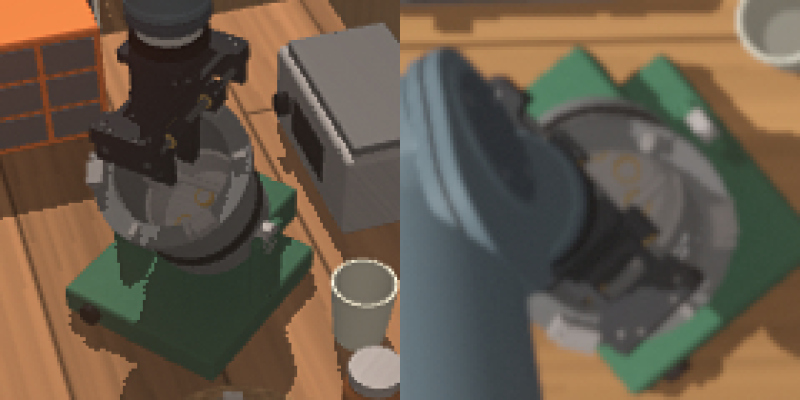

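Request:
apply_moves(
  steps=[
    [0, 0, -0.7, 0, -0.32],
    [0, 0, -0.8, 0, -0.5],
    [0, 0, -0.7, 0.075, -1],
    [0, 0, 0, 0.075, -1],
    [0, 0, 0, 0.075, -1],
  ],
)

```text
clock: 12.95
tcp_pos: [0.5742, 0.2671, 0.2646]
eef_rot: [0.001, 0.556, 0.831, 0.001]
contact_force: [0.0, 0.1, -0.4]
grip_width: 0.0051
grasp_force: 0.0
```

Request:
apply_moves(
  steps=[
    [0, 0, 0, 0.075, -1],
    [0, 0, 0, 0.075, -1],
    [0, 0, 0, 0.075, -1],
    [0, 0, 0, 0.075, -1],
    [0, 0, 0, 0.075, -1],
  ],
)

```text
clock: 13.37
tcp_pos: [0.5734, 0.2669, 0.2631]
eef_rot: [-0.0, 0.774, 0.634, -0.0]
contact_force: [-0.6, -0.4, -0.6]
grip_width: 0.0004
grasp_force: 0.0
```

Request:
apply_moves(
  steps=[
    [0, 0, 0, 0.075, -1],
    [0, 0, 0, 0.075, -1],
    [0, 0, 0, 0.075, -1],
    [0, 0, 0, 0.075, -1],
    [0, 0, 0, 0.075, -1],
  ],
)

```text
clock: 13.78
tcp_pos: [0.5734, 0.2669, 0.2631]
eef_rot: [-0.0, 0.924, 0.382, -0.0]
contact_force: [0.6, 0.7, -0.0]
grip_width: 0.0006
grasp_force: 0.0
```

Request:
apply_moves(
  steps=[
    [0, 0, 0, 0.075, -1],
    [0, 0, 0, 0, -1],
    [0, 0, 0, 0, -1],
  ],
)

```text
clock: 14.03
tcp_pos: [0.5734, 0.2669, 0.263]
eef_rot: [0.0, 0.944, 0.331, -0.0]
contact_force: [-0.3, 1.3, -0.7]
grip_width: 0.0006
grasp_force: 0.0
```

```bash
cat >> h.py <<'E'
B=np.array([.574,.2645,.185]); u=np.array([.785,.62,0]); l=np.array([-.62,.785,0])
def P(h,y,v): return B+(h*u+y*l)/1e3+np.array([0,0,v/1e3])
E
python3 -c "
from h import *
from workcell import readout as r
for p in((-22,-33,40),(-22,-33,7),(2.5,-29,12)): togo(P(*p))
bar
c=snap('side','side8'); w=cloud(c).reshape(-1,3); q=w-(D-.008*n); X,Y,Z=q@xt,q@yt,q@n
m=(np.hypot(X,Y)<.057)&(Z>-.03)&(Z<-.011); print(m.sum(), np.c_[X,Y,Z][m][::6].round(3))"
```

```text
pos [0.5734 0.2669 0.263 ] yaz -51.3 j7 -1.11 shares to go (tool) [-0.93  1.4   1.52] 14.0333 0.0005895209487433113
pos [0.5734 0.2669 0.263 ] yaz -51.3 j7 -1.11 shares to go (tool) [-0.93  1.4   2.84] 14.0333 0.0005895209487433113
pos [0.5734 0.2669 0.263 ] yaz -51.3 j7 -1.11 shares to go (tool) [0.05 1.25 2.64] 14.0333 0.0005895209487433113
107 [[-0.002  0.054 -0.018]
 [-0.002  0.041 -0.014]
 [-0.005  0.039 -0.013]
 [-0.008  0.044 -0.019]
 [-0.002  0.024 -0.015]
 [-0.006  0.029 -0.018]
 [ 0.     0.01  -0.014]
 [-0.003  0.013 -0.017]
 [ 0.004 -0.004 -0.016]
 [-0.    -0.004 -0.015]
 [-0.004 -0.002 -0.016]
 [ 0.003 -0.02  -0.014]
 [-0.001 -0.019 -0.013]
 [ 0.006 -0.036 -0.013]
 [ 0.002 -0.035 -0.013]
 [-0.001 -0.031 -0.018]
 [ 0.006 -0.049 -0.015]
 [ 0.003 -0.051 -0.015]]
```

Request:
apply_moves(
  steps=[
    [-0.5, 0.7, 0, 0, -1],
    [-0.43, 0.7, 0.5, 0, -1],
    [0, 0, 0.5, 0, -1],
    [0, 0, 0.5, 0, -1],
    [0, 0, 0, 0, -1],
  ],
)

```text
clock: 14.5
tcp_pos: [0.5754, 0.2254, 0.2229]
eef_rot: [-0.0, 0.944, 0.33, -0.002]
contact_force: [-0.8, 0.6, 0.3]
grip_width: -0.0001
grasp_force: 0.0
```

Request:
apply_moves(
  steps=[
    [0, 0, 0.4, 0, -1],
    [0, 0, 0.4, 0, -1],
    [0, 0, 0.3, 0, -1],
    [0, 0, 0.2, 0, -1],
    [0, 0, 0, 0, -1],
  ],
)

```text
clock: 14.92
tcp_pos: [0.5763, 0.225, 0.1918]
eef_rot: [0.0, 0.944, 0.33, -0.001]
contact_force: [0.4, 0.1, 0.3]
grip_width: 0.0003
grasp_force: 0.0
```

Request:
apply_moves(
  steps=[
    [0.2, 0, 0, 0, -1],
    [0.2, 0, -0.03, 0, -1],
    [0.15, -0.03, -0.05, 0, -1],
    [0.15, -0.03, -0.05, 0, -1],
    [0, 0, 0, 0, -1],
  ],
)

```text
clock: 15.33
tcp_pos: [0.5876, 0.2315, 0.1971]
eef_rot: [0.002, 0.945, 0.328, -0.005]
contact_force: [-14.9, -14.3, 15.1]
grip_width: 0.0004
grasp_force: 10.3
```

Request:
apply_moves(
  steps=[
    [0.1, -0.03, -0.04, 0, -1],
    [0.1, -0.03, -0.04, 0, -1],
    [0.08, -0.03, 0, 0, -1],
    [0, 0, 0, 0, -1],
  ],
)

```text
clock: 15.67
tcp_pos: [0.5901, 0.2329, 0.1996]
eef_rot: [0.004, 0.945, 0.327, -0.008]
contact_force: [-24.8, -23.9, 27.0]
grip_width: 0.0002
grasp_force: 17.5
```

```bash
cat >> h.py <<'E'
def bail(tag):
  for k in('top','side'):
    c=snap(k,k+tag); w=cloud(c).reshape(-1,3); q=w-(D-.008*n); X,Y,Z=q@xt,q@yt,q@n
    m=(np.hypot(X,Y)<.057)&(Z>-.03)&(Z<-.011)
    s=readout.read_state()['tcp_pos']; print(k,m.sum())
    if m.sum()>8:
        q3=np.c_[X,Y,Z][m]; vx,vy,x0,y0=cv2.fitLine(q3[:,:2].astype(np.float32),cv2.DIST_HUBER,0,.01,.01).ravel(); sg=np.sign(vy); print('  ccw',np.degrees(np.arctan2(-vx*sg,vy*sg)).round(1),'pt',x0,y0,'Y range',q3[:,1].min(),q3[:,1].max(),'X',q3[:,0].min(),q3[:,0].max())
E
python3 -c "
from h import *
togo(P(2.5,-29,12)); bail('9')"
```

```text
pos [0.5901 0.2329 0.1996] yaz -51.9 j7 -1.03 shares to go (tool) [ 0.38 -0.23  0.1 ] 15.6667 0.00018411525845893884
top 1
side 61
  ccw 1.6 pt 0.0048807017 -0.0010325168 Y range -0.05318873621233702 0.051090803068947824 X -0.016288294465983618 0.015989352653044065
```

```bash
python3 - <<'E'
from h import *
np.set_printoptions(precision=4,suppress=True)
s=readout.read_state(); F=s['contact_force'];Mo=s['moment']; print(F,Mo,s['tcp_pos'])
r0=np.cross(F,Mo)/(F@F); print('line point (world axes)',r0,'dir',F/np.linalg.norm(F),'par',Mo@F/np.linalg.norm(F))
f=F/np.linalg.norm(F)
for t in np.arange(-.1,.11,.02):
    p=r0+t*f; print(t.round(2),p, 'rel h,y,v', (p@u).round(4),(p@l).round(4),p[2].round(4))
a=cv2.imread('pics/side9.png')[70:190,170:290]; cv2.imwrite('pics/c9.png',cv2.resize(a,(600,600),interpolation=3))
E
```

```text
[-24.584  -24.5065  26.9333] [-4.6573  5.0804  0.3487] [0.5901 0.2328 0.1996]
line point (world axes) [-0.0753 -0.0605 -0.1238] dir [-0.5595 -0.5578  0.613 ] par -0.014051758089479697
-0.1 [-0.0194 -0.0048 -0.1851] rel h,y,v -0.0181 0.0083 -0.1851
-0.08 [-0.0305 -0.0159 -0.1729] rel h,y,v -0.0338 0.0064 -0.1729
-0.06 [-0.0417 -0.0271 -0.1606] rel h,y,v -0.0496 0.0046 -0.1606
-0.04 [-0.0529 -0.0382 -0.1483] rel h,y,v -0.0653 0.0028 -0.1483
-0.02 [-0.0641 -0.0494 -0.1361] rel h,y,v -0.081 0.001 -0.1361
0.0 [-0.0753 -0.0605 -0.1238] rel h,y,v -0.0967 -0.0008 -0.1238
0.02 [-0.0865 -0.0717 -0.1116] rel h,y,v -0.1124 -0.0026 -0.1116
0.04 [-0.0977 -0.0829 -0.0993] rel h,y,v -0.1281 -0.0045 -0.0993
0.06 [-0.1089 -0.094  -0.087 ] rel h,y,v -0.1438 -0.0063 -0.087
0.08 [-0.1201 -0.1052 -0.0748] rel h,y,v -0.1595 -0.0081 -0.0748
0.1 [-0.1313 -0.1163 -0.0625] rel h,y,v -0.1752 -0.0099 -0.0625
```

View pics/c9.png

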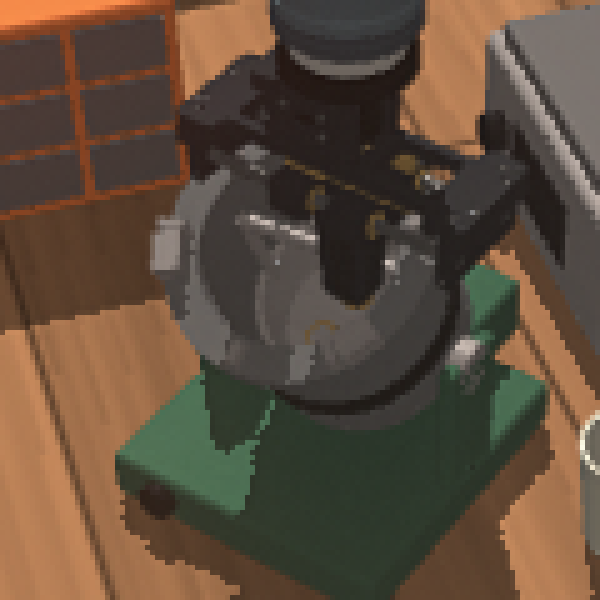

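Request:
apply_moves(
  steps=[
    [-0.2, 0, 0, 0, -1],
    [-0.2, 0, 0, 0, -1],
    [-0.2, 0, 0, 0, -1],
    [0, 0, -0.3, 0, -1],
    [0, 0, -0.6, 0, -1],
  ],
)

```text
clock: 16.18
tcp_pos: [0.5815, 0.2343, 0.2204]
eef_rot: [-0.0, 0.944, 0.33, -0.001]
contact_force: [-0.2, 0.2, 1.1]
grip_width: 0.0005
grasp_force: 0.0
```

Request:
apply_moves(
  steps=[
    [0, 0, -0.9, 0, -0.1],
    [0, 0, -0.9, -0.075, -0.1],
    [0, 0, 0, -0.075, -0.1],
    [0, 0, 0, -0.075, -0.1],
    [0, 0, 0, -0.075, -0.1],
  ],
)

```text
clock: 16.6
tcp_pos: [0.5832, 0.2351, 0.2676]
eef_rot: [0.0, 0.839, 0.544, 0.002]
contact_force: [0.0, 0.2, -1.1]
grip_width: 0.0317
grasp_force: 0.0
```

Request:
apply_moves(
  steps=[
    [0, 0, 0, -0.075, -0.1],
    [0, 0, 0, -0.075, -0.1],
    [0, 0, 0, -0.075, -0.1],
    [0, 0, 0, -0.075, -0.1],
    [0, 0, 0, -0.075, -0.1],
  ],
)

```text
clock: 17.02
tcp_pos: [0.5831, 0.2349, 0.2671]
eef_rot: [0.0, 0.645, 0.764, 0.001]
contact_force: [-0.3, 0.7, -0.2]
grip_width: 0.0395
grasp_force: 0.0
```

Request:
apply_moves(
  steps=[
    [0, 0, 0, -0.075, -0.1],
    [0, 0, 0, -0.075, -0.1],
    [0, 0, 0, -0.075, -0.1],
    [0, 0, 0, -0.075, -0.1],
    [0, 0, 0, -0.075, -0.1],
  ],
)

```text
clock: 17.43
tcp_pos: [0.5831, 0.2348, 0.2671]
eef_rot: [0.001, 0.396, 0.918, 0.001]
contact_force: [-0.1, 0.6, -0.6]
grip_width: 0.0396
grasp_force: 0.0
```

```bash
python3 -c "
from h import *
togo(P(0,0,45)); bail('10')"
```

```text
pos [0.5831 0.2348 0.2671] yaz 43.3 j7 0.41 shares to go (tool) [1.11 0.55 1.48] 17.4333 0.03963557978062149
top 26
  ccw 7.9 pt 0.005488747 -0.044020902 Y range -0.05383102660868241 0.05157214702178493 X -0.007608306161636594 0.010116590979403983
side 106
  ccw 6.1 pt -0.0017768265 -6.2560124e-05 Y range -0.05364292966131065 0.05198163356886803 X -0.009861449456518033 0.007736391311861852
```

Request:
apply_moves(
  steps=[
    [0.5, 0.25, 0, 0, -0.1],
    [0.61, 0.28, 0, 0, -0.1],
    [0, 0, 0.7, 0, -0.1],
    [0, 0, 0.7, 0, -0.1],
    [0, 0, 0, 0, -0.1],
  ],
)

```text
clock: 17.95
tcp_pos: [0.5708, 0.2645, 0.2281]
eef_rot: [-0.002, 0.399, 0.917, -0.002]
contact_force: [-0.9, -0.5, -1.1]
grip_width: 0.0397
grasp_force: 0.0
```

Request:
apply_moves(
  steps=[
    [0, 0, 0.4, 0, -0.1],
    [0, 0, 0.3, 0, -0.1],
    [0, 0, 0.08, 0, -0.1],
    [0, 0, 0, 0, -0.1],
  ],
)

```text
clock: 18.28
tcp_pos: [0.5729, 0.2631, 0.2112]
eef_rot: [-0.0, 0.399, 0.917, -0.0]
contact_force: [0.3, 0.1, -0.2]
grip_width: 0.0398
grasp_force: 0.0
```

Request:
apply_moves(
  steps=[
    [0, 0, 0.08, 0, -0.1],
    [0, 0, 0.08, 0, -0.1],
    [0, 0, 0, 0, -0.1],
  ],
)

```text
clock: 18.53
tcp_pos: [0.5737, 0.2636, 0.2101]
eef_rot: [0.001, 0.399, 0.917, 0.001]
contact_force: [-6.3, -1.3, 13.2]
grip_width: 0.0396
grasp_force: 7.1
```

```bash
cat >> h.py <<'E'
def line():
    s=readout.read_state(); F=s['contact_force'];Mo=s['moment']; r0=np.cross(F,Mo)/(F@F); f=F/np.linalg.norm(F); print('F',F.round(2),'M',Mo.round(3),'grip',s['grasp_force'])
    for z in(-.21,-.19,-.145,-.12): p=r0+f*(z-r0[2])/f[2]; print('z',z,'h,y mm',(1e3*p@u).round(1),(1e3*p@l).round(1))
E
python3 -c "
from h import *
togo(P(0,0,12)); line()"
```

```text
pos [0.5737 0.2636 0.2101] yaz 43.0 j7 0.36 shares to go (tool) [0.02 0.03 0.52] 18.5333 0.03964725525720512
F [-6.25 -1.3  13.23] M [-0.022  0.554  0.137] grip 7.08449930883944
z -0.21 h,y mm 58.0 -18.1
z -0.19 h,y mm 49.4 -13.8
z -0.145 h,y mm 29.9 -4.1
z -0.12 h,y mm 19.1 1.3
```

Request:
apply_moves(
  steps=[
    [0, 0, -0.3, 0, -0.1],
    [0, 0, 0, 0, -0.6],
    [0, 0, 0, 0, -0.6],
    [0, 0, 0, 0, -0.6],
    [0, 0, 0.2, 0, -0.6],
  ],
)

```text
clock: 18.95
tcp_pos: [0.5734, 0.2632, 0.2103]
eef_rot: [0.0, 0.399, 0.917, 0.0]
contact_force: [1.0, -0.3, -0.6]
grip_width: 0.0176
grasp_force: 0.0
```

Request:
apply_moves(
  steps=[
    [0, 0, 0.06, 0, -0.6],
    [0, 0, 0.06, 0, -0.6],
    [0, 0, 0, 0, -0.6],
  ],
)

```text
clock: 19.2
tcp_pos: [0.5726, 0.2629, 0.2061]
eef_rot: [-0.0, 0.399, 0.917, -0.001]
contact_force: [0.4, -0.4, 0.3]
grip_width: 0.0173
grasp_force: 0.0
```

```bash
python3 -c "
from h import *
togo(P(0,0,12)); line()"
```

```text
pos [0.5726 0.2629 0.2061] yaz 43.0 j7 0.36 shares to go (tool) [0.01 0.09 0.36] 19.2 0.01731609692538211
F [ 0.43 -0.36  0.33] M [-0.043  0.044  0.023] grip 0.0
z -0.21 h,y mm -156.4 349.1
z -0.19 h,y mm -149.1 316.1
z -0.145 h,y mm -132.7 241.8
z -0.12 h,y mm -123.6 200.6
```

Request:
apply_moves(
  steps=[
    [0, 0.04, 0.07, 0, -0.6],
    [0, 0, 0.07, 0, -0.6],
    [0, 0, 0, 0, -0.6],
  ],
)

```text
clock: 19.45
tcp_pos: [0.5736, 0.2637, 0.203]
eef_rot: [-0.0, 0.399, 0.917, -0.0]
contact_force: [-0.7, -0.4, -0.1]
grip_width: 0.0177
grasp_force: 0.0
```

Request:
apply_moves(
  steps=[
    [0, 0, 0.07, 0, -0.6],
    [0, 0, 0.07, 0, -0.6],
    [0, 0, 0, 0, -0.6],
  ],
)

```text
clock: 19.7
tcp_pos: [0.5736, 0.2637, 0.1996]
eef_rot: [-0.0, 0.399, 0.917, -0.0]
contact_force: [1.1, -0.1, 0.4]
grip_width: 0.0176
grasp_force: 0.0
```

Request:
apply_moves(
  steps=[
    [0, 0, 0.06, 0, -0.6],
    [0, 0, 0.06, 0, -0.6],
    [0, 0, 0, 0, -0.6],
  ],
)

```text
clock: 19.95
tcp_pos: [0.5743, 0.264, 0.1985]
eef_rot: [0.001, 0.399, 0.917, 0.001]
contact_force: [-4.7, -2.2, 9.8]
grip_width: 0.0179
grasp_force: 0.4
```

Request:
apply_moves(
  steps=[
    [0, 0, -0.05, 0, -0.6],
    [0, 0, 0, 0, -0.8],
    [0, 0, 0, 0, -1],
    [0, 0, 0, 0, -1],
    [0, 0, 0, 0, -1],
  ],
)

```text
clock: 20.37
tcp_pos: [0.5736, 0.2631, 0.1987]
eef_rot: [-0.0, 0.399, 0.917, -0.0]
contact_force: [-4.5, -2.8, 7.4]
grip_width: 0.0083
grasp_force: 30.0
```

Request:
apply_moves(
  steps=[
    [0.01, -0.1, -0.17, 0, -1],
    [0.01, -0.1, -0.17, 0, -1],
    [0.01, -0.1, -0.17, 0, -1],
    [0.01, -0.1, -0.17, 0, -1],
    [0, 0, 0, 0, -1],
  ],
)

```text
clock: 20.78
tcp_pos: [0.5656, 0.2574, 0.216]
eef_rot: [0.0, 0.399, 0.917, 0.0]
contact_force: [-0.2, -0.1, -2.7]
grip_width: 0.0079
grasp_force: 30.0
```

Request:
apply_moves(
  steps=[
    [0.01, -0.15, -0.26, 0, -1],
    [0.01, -0.15, -0.26, 0, -1],
    [0.01, -0.15, -0.26, 0, -1],
    [0.01, -0.15, -0.26, 0, -1],
    [0, 0, 0, 0, -1],
  ],
)

```text
clock: 21.2
tcp_pos: [0.5543, 0.2478, 0.243]
eef_rot: [0.001, 0.399, 0.917, 0.001]
contact_force: [-0.0, 0.3, -2.7]
grip_width: 0.0074
grasp_force: 30.0
```

Request:
apply_moves(
  steps=[
    [0.01, -0.15, -0.26, 0, -1],
    [0.01, -0.15, -0.26, 0, -1],
    [0.01, -0.15, -0.26, 0, -1],
    [0.01, -0.15, -0.26, 0, -1],
    [0, 0, 0, 0, -1],
  ],
)

```text
clock: 21.62
tcp_pos: [0.5426, 0.2383, 0.2689]
eef_rot: [0.001, 0.399, 0.917, 0.001]
contact_force: [1.4, 0.6, -2.6]
grip_width: 0.0081
grasp_force: 30.0
```

Request:
apply_moves(
  steps=[
    [0.01, -0.15, -0.26, 0, -1],
    [0.01, -0.15, -0.26, 0, -1],
    [0.01, -0.15, -0.26, 0, -1],
    [0.01, -0.15, -0.26, 0, -1],
    [0, 0, 0, 0, -1],
  ],
)

```text
clock: 22.03
tcp_pos: [0.5309, 0.2288, 0.2949]
eef_rot: [0.001, 0.399, 0.917, 0.001]
contact_force: [0.8, -0.1, -2.5]
grip_width: 0.008
grasp_force: 30.0
```

Request:
apply_moves(
  steps=[
    [0.01, -0.15, -0.3, 0, -1],
    [0.01, -0.15, -0.4, 0, -1],
    [0.01, 0, -0.5, 0, -1],
    [0, 0, -0.5, 0, -1],
    [0, 0, -0.5, 0, -1],
  ],
)

```text
clock: 22.45
tcp_pos: [0.5246, 0.2244, 0.3495]
eef_rot: [0.0, 0.399, 0.917, 0.0]
contact_force: [0.3, -0.7, -3.4]
grip_width: 0.0077
grasp_force: 30.0
```

```bash
python3 -c "
from h import *
togo([.5572,-.28,.3]); line()
snap('side','side11');i=cv2.imread('pics/side11.png')[20:180,160:320];cv2.imwrite('pics/c11.png',cv2.resize(i,(560,560),interpolation=3))"
```

```text
pos [0.5246 0.2244 0.3495] yaz 43.0 j7 0.34 shares to go (tool) [-15.65 -12.8    1.98] 22.45 0.007662399684109086
F [ 0.35 -0.68 -3.45] M [-0.086  0.093 -0.004] grip 29.999195337295532
z -0.21 h,y mm 26.0 -42.5
z -0.19 h,y mm 26.9 -38.2
z -0.145 h,y mm 28.9 -28.4
z -0.12 h,y mm 30.0 -22.9
```

View pics/c11.png

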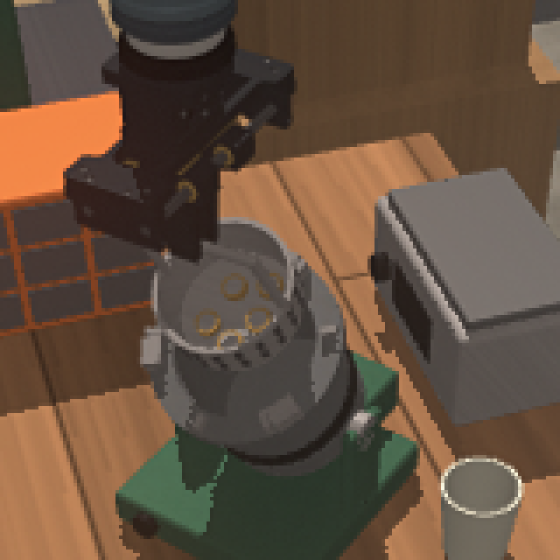

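Request:
apply_moves(
  steps=[
    [0, 0, -0.7, 0, -1],
    [0, 0, -0.8, 0, -1],
    [0, 0, -0.8, -0.075, -1],
    [0, 0, -0.8, -0.075, -1],
    [0, 0, 0, -0.075, -1],
  ],
)

```text
clock: 22.92
tcp_pos: [0.5261, 0.225, 0.4301]
eef_rot: [0.003, 0.229, 0.973, 0.002]
contact_force: [1.2, 0.8, -1.9]
grip_width: 0.008
grasp_force: 30.0
```

```bash
python3 - <<'E'
from h import *
np.set_printoptions(precision=3,suppress=True)
togo([.5572,-.28,.3])
c=load('top0'); w=cloud(c); z=w[...,2]
obs=(z>.008)|np.isnan(z); m=w[obs&~np.isnan(z)][:,:2]
from scipy.spatial import cKDTree
t=cKDTree(m)
G=[(t.query([x,y])[0],x,y) for x in np.arange(.35,.75,.02) for y in np.arange(-.5,.3,.02) if .45<np.hypot(x,y)<.72]
for g in sorted(G)[::-1][:12]: print(np.round(g,3))
for p in((620,400),(680,420),(250,420)): print(p,w[int(p[1]*.64),int(p[0]*.64)])
# basket bottom from side view
c=snap('side','side12'); w=cloud(c).reshape(-1,3); s=readout.read_state()['tcp_pos']; r=w-s
m=(np.linalg.norm(r,axis=1)<.19)&(r[:,2]<-.07)&(w[:,2]>.255); q=r[m]; print(m.sum(),q[:,2].min(),np.median(q,0)); lo=q[q[:,2]<q[:,2].min()+.01]; print(lo.mean(0))
E
```

```text
pos [0.526 0.225 0.43 ] yaz 63.5 j7 0.68 shares to go (tool) [-10.09 -17.56   5.15] 22.9167 0.007982353273067507
[ 0.183  0.35  -0.46 ]
[ 0.175  0.35  -0.44 ]
[ 0.174  0.41  -0.5  ]
[ 0.173  0.37  -0.48 ]
[ 0.17  0.37 -0.46]
[ 0.17  0.39 -0.48]
[ 0.167  0.39  -0.5  ]
[ 0.165  0.35  -0.48 ]
[ 0.163  0.43  -0.5  ]
[ 0.163  0.35  -0.42 ]
[ 0.158  0.37  -0.44 ]
[ 0.157  0.41  -0.48 ]
(620, 400) [ 0.379 -0.365 -0.002]
(680, 420) [ 0.343 -0.472 -0.001]
(250, 420) [ 0.359  0.299 -0.   ]
1251 -0.13279414746827067 [ 0.021  0.045 -0.099]
[ 0.015  0.007 -0.127]
```

Request:
apply_moves(
  steps=[
    [0, 0, 0, -0.069, -1],
    [0, 0, 0, -0.069, -1],
    [0, 0, 0, -0.069, -1],
    [0, 0, 0, -0.069, -1],
    [0, 0, 0, -0.069, -1],
  ],
)

```text
clock: 23.38
tcp_pos: [0.5243, 0.2244, 0.425]
eef_rot: [-0.001, -0.039, 0.999, -0.0]
contact_force: [-0.3, -0.2, -2.2]
grip_width: 0.0076
grasp_force: 30.0
```

Request:
apply_moves(
  steps=[
    [0.1, -0.4, 0, 0, -1],
    [0.2, -0.7, 0, 0, -1],
    [0.27, -0.95, 0, 0, -1],
    [0.27, -0.95, 0, 0, -1],
    [0.27, -0.95, 0, 0, -1],
  ],
)

```text
clock: 23.8
tcp_pos: [0.5037, 0.122, 0.4253]
eef_rot: [-0.0, -0.034, 0.999, -0.0]
contact_force: [0.8, -0.1, -2.5]
grip_width: 0.0076
grasp_force: 30.0
```

Request:
apply_moves(
  steps=[
    [0.27, -0.95, 0, 0, -1],
    [0.27, -0.95, 0, 0, -1],
    [0.27, -0.95, 0, 0, -1],
    [0.27, -0.95, 0, 0, -1],
    [0.27, -0.95, 0, 0, -1],
  ],
)

```text
clock: 24.22
tcp_pos: [0.4785, 0.0011, 0.4254]
eef_rot: [-0.0, -0.034, 0.999, 0.0]
contact_force: [-0.7, -0.4, -2.6]
grip_width: 0.0076
grasp_force: 30.0
```

Request:
apply_moves(
  steps=[
    [0.27, -0.95, 0, 0, -1],
    [0.27, -0.95, 0, 0, -1],
    [0.27, -0.95, 0, 0, -1],
    [0.27, -0.95, 0, 0, -1],
    [0.27, -0.95, 0, 0, -1],
  ],
)

```text
clock: 24.63
tcp_pos: [0.4535, -0.1197, 0.4255]
eef_rot: [-0.0, -0.034, 0.999, 0.0]
contact_force: [0.4, -0.2, -2.4]
grip_width: 0.0079
grasp_force: 30.0
```

Request:
apply_moves(
  steps=[
    [0.27, -0.95, 0, 0, -1],
    [0.27, -0.95, 0, 0, -1],
    [0.27, -0.95, 0, 0, -1],
    [0.27, -0.95, 0, 0, -1],
    [0.27, -0.95, 0, 0, -1],
  ],
)

```text
clock: 25.05
tcp_pos: [0.4286, -0.2404, 0.4255]
eef_rot: [0.0, -0.034, 0.999, 0.0]
contact_force: [0.2, -0.4, -3.2]
grip_width: 0.0078
grasp_force: 30.0
```

Request:
apply_moves(
  steps=[
    [0.27, -0.95, 0, 0, -1],
    [0.27, -0.95, 0, 0, -1],
    [0.27, -0.95, 0, 0, -1],
    [0.27, -0.95, 0, 0, -1],
    [0.2, -0.7, 0, 0, -1],
  ],
)

```text
clock: 25.47
tcp_pos: [0.4044, -0.3558, 0.4255]
eef_rot: [-0.0, -0.033, 0.999, -0.0]
contact_force: [0.1, 0.0, -2.7]
grip_width: 0.0081
grasp_force: 30.0
```

```bash
python3 -c "
from h import *
np.set_printoptions(precision=3,suppress=True)
togo([.39,-.45,.15])
for k in('side','top'):
  c=snap(k,k+'13'); w=cloud(c).reshape(-1,3); s=readout.read_state()['tcp_pos']; r=w-s
  m=(np.hypot(r[:,0],r[:,1])<.13)&(r[:,2]<-.05)&(r[:,2]>-.2); q=r[m]; print(k,m.sum())
  if m.sum()>20: print(np.percentile(q,[0,2,50,98,100],axis=0))"
```

```text
pos [ 0.404 -0.356  0.425] yaz 93.8 j7 2.4 shares to go (tool) [ 0.82 -3.71 11.02] 25.4667 0.008072578248517
side 1141
[[-0.057 -0.015 -0.131]
 [-0.053 -0.009 -0.127]
 [-0.03   0.038 -0.105]
 [ 0.048  0.084 -0.055]
 [ 0.05   0.088 -0.05 ]]
top 2029
[[-0.059 -0.024 -0.132]
 [-0.052 -0.015 -0.125]
 [ 0.009  0.039 -0.094]
 [ 0.052  0.09  -0.052]
 [ 0.056  0.094 -0.05 ]]
```

Request:
apply_moves(
  steps=[
    [0.2, -0.7, 0.5, 0, -1],
    [0.2, -0.8, 0.8, 0, -1],
    [0.2, -0.8, 0.9, 0, -1],
    [0.2, -0.8, 0.9, 0, -1],
    [0, -0.6, 0.9, 0, -1],
  ],
)

```text
clock: 25.98
tcp_pos: [0.3919, -0.4482, 0.3248]
eef_rot: [-0.0, -0.034, 0.999, -0.0]
contact_force: [0.1, -0.4, -2.5]
grip_width: 0.0078
grasp_force: 30.0
```

Request:
apply_moves(
  steps=[
    [0, 0, 0.9, 0, -1],
    [0, 0, 0.9, 0, -1],
    [0, 0, 0.9, 0, -1],
    [0, 0, 0.9, 0, -1],
    [0, 0, 0.9, 0, -1],
  ],
)

```text
clock: 26.4
tcp_pos: [0.3934, -0.4462, 0.2121]
eef_rot: [0.0, -0.035, 0.999, 0.0]
contact_force: [0.1, -0.4, -2.9]
grip_width: 0.0075
grasp_force: 30.0
```

Request:
apply_moves(
  steps=[
    [0, 0, 0.9, 0, -1],
    [0, 0, 0.7, 0, -1],
    [0, 0, 0.5, 0, -1],
    [0, 0, 0.2, 0, -1],
    [0, 0, 0, 0, -1],
  ],
)

```text
clock: 26.82
tcp_pos: [0.3931, -0.4463, 0.1549]
eef_rot: [-0.0, -0.037, 0.999, 0.001]
contact_force: [-0.0, -0.4, -2.6]
grip_width: 0.0076
grasp_force: 30.0
```

```bash
python3 -c "
from h import *
togo([.385,-.45,.134]); line()"
```

```text
pos [ 0.3931 -0.4463  0.1549] yaz 94.2 j7 2.71 shares to go (tool) [ 0.33 -0.12  0.84] 26.8167 0.00755152457663661
F [-0.04 -0.39 -2.55] M [-0.064 -0.037 -0.044] grip 29.997267723083496
z -0.21 h,y mm -16.4 3.1
z -0.19 h,y mm -14.2 5.3
z -0.145 h,y mm -9.4 10.3
z -0.12 h,y mm -6.7 13.1
```

Request:
apply_moves(
  steps=[
    [0, 0, 0, 0.06, -1],
    [0, 0, 0, 0.06, -1],
    [0, 0, 0.2, 0.06, -1],
    [0, 0, 0.2, 0, -1],
    [0, 0, 0.15, 0, -1],
  ],
)

```text
clock: 27.23
tcp_pos: [0.3939, -0.4472, 0.1424]
eef_rot: [0.0, 0.103, 0.995, -0.0]
contact_force: [0.8, -0.2, -2.7]
grip_width: 0.0079
grasp_force: 30.0
```

Request:
apply_moves(
  steps=[
    [0, 0, 0.12, 0, -1],
    [0, 0, 0.1, 0, -1],
    [0, 0, 0, 0, -1],
  ],
)

```text
clock: 27.48
tcp_pos: [0.3933, -0.4469, 0.1361]
eef_rot: [-0.0, 0.103, 0.995, 0.0]
contact_force: [-0.9, 0.4, -3.0]
grip_width: 0.008
grasp_force: 30.0
```

Request:
apply_moves(
  steps=[
    [0, 0, 0.08, 0, -1],
    [0, 0, 0.06, 0, -1],
    [0, 0, 0, 0, -1],
  ],
)

```text
clock: 27.73
tcp_pos: [0.3942, -0.4487, 0.1344]
eef_rot: [0.001, 0.104, 0.995, -0.001]
contact_force: [-0.5, -0.3, 5.9]
grip_width: 0.0078
grasp_force: 30.0
```

Request:
apply_moves(
  steps=[
    [0, 0, 0, 0, -0.76],
    [0, 0, 0, 0, -0.73],
    [0, 0.12, 0, 0, -0.73],
    [0, 0.12, 0, 0, -0.73],
    [0, 0.12, 0, 0, -0.73],
  ],
)

```text
clock: 28.15
tcp_pos: [0.3954, -0.4375, 0.1327]
eef_rot: [-0.0, 0.104, 0.995, 0.0]
contact_force: [0.1, 1.5, -1.2]
grip_width: 0.0117
grasp_force: 0.4
```

Request:
apply_moves(
  steps=[
    [0, 0.12, 0, 0, -0.73],
    [0, 0.12, 0, 0, -0.73],
    [0, 0.12, 0, 0, -0.73],
    [0, 0.12, 0.02, 0, -0.73],
    [0, 0.12, 0.02, 0, -0.73],
  ],
)

```text
clock: 28.57
tcp_pos: [0.3985, -0.4232, 0.1319]
eef_rot: [0.0, 0.104, 0.995, 0.0]
contact_force: [0.4, 1.3, -0.8]
grip_width: 0.012
grasp_force: 0.4
```

```bash
cat >> h.py <<'E'
def bk(tag):
  np.set_printoptions(precision=3,suppress=True)
  togo([.5,-.4,.15]); line()
  for k in('side','top'):
    c=snap(k,k+tag); w=cloud(c).reshape(-1,3); s=readout.read_state()['tcp_pos']; r=w-s
    m=(np.hypot(r[:,0],r[:,1])<.13)&(r[:,2]<-.03)&(w[:,2]>.006); q=r[m]; print(k,m.sum())
    if m.sum()>20: print(np.percentile(q,[0,2,50,98,100],axis=0))
E
python3 -c "
from h import *
bk('14')"
```

```text
pos [ 0.399 -0.423  0.132] yaz 78.1 j7 2.46 shares to go (tool) [-3.78  1.75 -0.73] 28.5667 0.012002340043127963
F [ 0.39  1.33 -0.76] M [ 0.17  -0.038 -0.004] grip 0.4259148705750704
z -0.21 h,y mm 124.4 87.8
z -0.19 h,y mm 94.9 66.7
z -0.145 h,y mm 28.7 19.4
z -0.12 h,y mm -8.1 -6.8
side 102
[[-0.043  0.009 -0.125]
 [-0.042  0.011 -0.125]
 [ 0.058  0.038 -0.079]
 [ 0.107  0.078 -0.066]
 [ 0.108  0.08  -0.065]]
top 916
[[-0.123 -0.116 -0.126]
 [-0.049 -0.026 -0.121]
 [ 0.017  0.038 -0.095]
 [ 0.062  0.077 -0.04 ]
 [ 0.106  0.109 -0.03 ]]
```

Request:
apply_moves(
  steps=[
    [0, 0.12, 0.01, 0, -0.73],
    [0, 0.12, 0.02, 0, -0.73],
    [0, 0.12, 0.02, 0, -0.73],
    [0, 0.12, 0.02, 0, -0.73],
    [0, 0.12, 0.02, 0, -0.73],
  ],
)

```text
clock: 29.08
tcp_pos: [0.4016, -0.4085, 0.1296]
eef_rot: [0.0, 0.104, 0.995, 0.0]
contact_force: [0.1, 1.0, -1.1]
grip_width: 0.012
grasp_force: 0.4
```

Request:
apply_moves(
  steps=[
    [0, 0.12, 0.03, 0, -0.73],
    [0, 0.12, 0.03, 0, -0.73],
    [0, 0.12, 0.04, 0, -0.73],
    [0, 0.12, 0.04, 0, -0.73],
    [0, 0.12, 0.05, 0, -0.73],
  ],
)

```text
clock: 29.5
tcp_pos: [0.4048, -0.394, 0.1249]
eef_rot: [0.0, 0.104, 0.995, -0.0]
contact_force: [-0.2, 0.3, -0.7]
grip_width: 0.0118
grasp_force: 0.0
```

Request:
apply_moves(
  steps=[
    [0, 0.12, 0.05, 0, -0.73],
    [0, 0.08, 0.03, 0, -0.73],
    [0, 0, 0, 0, -0.73],
  ],
)

```text
clock: 29.75
tcp_pos: [0.4056, -0.3895, 0.123]
eef_rot: [0.0, 0.104, 0.995, -0.0]
contact_force: [-1.0, -1.4, -0.8]
grip_width: 0.0115
grasp_force: 0.5
```

```bash
python3 -c "
from h import *
bk('15')"
```

```text
pos [ 0.406 -0.39   0.123] yaz 78.1 j7 2.42 shares to go (tool) [-3.78  0.37 -1.08] 29.75 0.011529915080485936
F [-1.   -1.38 -0.76] M [-0.166  0.011  0.005] grip 0.45072379522025585
z -0.21 h,y mm -281.2 -57.0
z -0.19 h,y mm -237.9 -44.8
z -0.145 h,y mm -140.7 -17.2
z -0.12 h,y mm -86.7 -1.9
side 343
[[-0.052 -0.02  -0.117]
 [-0.046 -0.018 -0.117]
 [ 0.097  0.045 -0.112]
 [ 0.119  0.085 -0.037]
 [ 0.124  0.094 -0.031]]
top 506
[[-0.095 -0.07  -0.117]
 [-0.05  -0.047 -0.117]
 [ 0.041  0.036 -0.107]
 [ 0.116  0.083 -0.038]
 [ 0.122  0.097 -0.03 ]]
```

Request:
apply_moves(
  steps=[
    [0, -0.04, 0, 0, -0.55],
    [0, 0, 0.15, 0, -0.5],
    [0, 0, 0.15, 0, -0.5],
    [0, 0, 0.12, 0, -0.5],
    [0, 0, 0, 0, -0.5],
  ],
)

```text
clock: 30.27
tcp_pos: [0.4051, -0.3898, 0.1115]
eef_rot: [-0.001, 0.104, 0.995, 0.0]
contact_force: [-0.8, 0.1, 0.2]
grip_width: 0.0221
grasp_force: 0.0
```

Request:
apply_moves(
  steps=[
    [0, 0, 0, 0, -0.8],
    [0, 0, 0, 0, -1],
    [0, 0, 0, 0, -1],
    [0, 0, 0, 0, -1],
  ],
)

```text
clock: 30.6
tcp_pos: [0.4054, -0.3906, 0.1125]
eef_rot: [0.0, 0.104, 0.995, -0.0]
contact_force: [0.4, -1.2, -0.3]
grip_width: 0.0072
grasp_force: 30.0
```

Request:
apply_moves(
  steps=[
    [0, 0, -0.1, 0, -1],
    [0, 0, -0.2, 0, -1],
    [0, 0, -0.4, 0, -1],
    [0, 0, -0.6, 0, -1],
    [0, 0, -0.8, 0, -1],
  ],
)

```text
clock: 31.02
tcp_pos: [0.4048, -0.3896, 0.1652]
eef_rot: [-0.001, 0.104, 0.995, 0.001]
contact_force: [0.6, -0.2, -3.4]
grip_width: 0.0078
grasp_force: 30.0
```

Request:
apply_moves(
  steps=[
    [0, 0, -0.8, 0, -1],
    [0, 0, -0.8, 0, -1],
    [0, 0, -0.6, 0, -1],
    [0, 0, -0.3, 0, -1],
    [0, 0, 0, 0, -1],
  ],
)

```text
clock: 31.43
tcp_pos: [0.4061, -0.3909, 0.2295]
eef_rot: [0.002, 0.104, 0.995, -0.001]
contact_force: [0.2, 0.7, -3.5]
grip_width: 0.0075
grasp_force: 30.0
```

```bash
python3 -c "
from h import *
bk('16')
c=load('top16'); w=cloud(c).reshape(-1,3); s=readout.read_state()['tcp_pos']; r=w-s
# basket rim circle
m=(np.hypot(r[:,0],r[:,1])<.09)&(abs(r[:,2]+.066)<.012); q=r[m]; print('rim',m.sum(),cv2.minEnclosingCircle(q[:,:2].astype(np.float32)))
hf=m; 
for a,b in((0,1),):
  A=np.c_[q[:,:2],np.ones(len(q))]; print('plane',np.linalg.lstsq(A,q[:,2],rcond=None)[0])
for x,t in((-110,'approach'),(-15,'hang')):
  sx=np.array([-.0802,.9968]); p=np.array([.556,-.265])+sx*x/1e3; print(t); togo([*p,.2])"
```

```text
pos [ 0.406 -0.391  0.23 ] yaz 78.1 j7 2.34 shares to go (tool) [-3.74  0.42  3.19] 31.4333 0.00749307849147871
F [ 0.25  0.66 -3.46] M [-0.014  0.008  0.031] grip 30.007435977458954
z -0.21 h,y mm 41.7 22.1
z -0.19 h,y mm 38.3 20.0
z -0.145 h,y mm 30.4 15.3
z -0.12 h,y mm 26.1 12.6
side 949
[[-0.053 -0.046 -0.222]
 [-0.051 -0.036 -0.221]
 [ 0.04   0.002 -0.107]
 [ 0.117  0.081 -0.042]
 [ 0.123  0.095 -0.03 ]]
top 822
[[-0.112 -0.09  -0.221]
 [-0.049 -0.043 -0.219]
 [ 0.032  0.026 -0.102]
 [ 0.114  0.079 -0.042]
 [ 0.122  0.093 -0.031]]
rim 204 ((0.002578717190772295, -0.000556266400963068), 0.057868387550115585)
plane [-0.006 -0.012 -0.066]
approach
pos [ 0.405 -0.39   0.227] yaz 78.1 j7 2.34 shares to go (tool) [-6.12  1.91  1.09] 31.5333 0.007672012494088074
hang
pos [ 0.405 -0.39   0.227] yaz 78.1 j7 2.34 shares to go (tool) [-5.04  5.56  1.09] 31.5333 0.007672012494088074
```

Request:
apply_moves(
  steps=[
    [-0.5, 0.08, 0, 0, -1],
    [-0.8, 0.12, 0, 0, -1],
    [-0.9, 0.13, 0, 0, -1],
    [-0.9, 0.13, 0, 0, -1],
    [-0.9, 0.13, 0, 0, -1],
  ],
)

```text
clock: 31.95
tcp_pos: [0.508, -0.3957, 0.2259]
eef_rot: [-0.001, 0.104, 0.995, 0.001]
contact_force: [-1.1, 0.0, -1.1]
grip_width: 0.0076
grasp_force: 30.0
```

Request:
apply_moves(
  steps=[
    [-0.9, 0.13, 0, 0, -1],
    [-0.9, 0.13, 0, 0, -1],
    [-0.6, 0.1, 0, 0, -1],
    [0, 0, 0, -0.06, -1],
    [0, 0, 0, -0.06, -1],
  ],
)

```text
clock: 32.37
tcp_pos: [0.5687, -0.3986, 0.225]
eef_rot: [-0.001, 0.006, 1.0, 0.001]
contact_force: [-1.3, -0.6, -2.5]
grip_width: 0.0075
grasp_force: 30.0
```

Request:
apply_moves(
  steps=[
    [0, 0, 0, -0.063, -1],
    [0, 0, 0.4, 0, -1],
    [0, 0, 0.4, 0, -1],
    [0, 0, 0.3, 0, -1],
    [0, 0, 0, 0, -1],
  ],
)

```text
clock: 32.78
tcp_pos: [0.5658, -0.3987, 0.1964]
eef_rot: [-0.002, -0.039, 0.999, 0.002]
contact_force: [-0.8, 0.3, -2.2]
grip_width: 0.0075
grasp_force: 30.0
```

```bash
python3 -c "
from h import *
sx=np.array([-.0802,.9968])
for x in(-135,-15): togo([*(np.array([.556,-.265])+sx*x/1e3),.197])
line()"
```

```text
pos [ 0.5658 -0.3987  0.1964] yaz 94.4 j7 2.46 shares to go (tool) [-0.04 -0.04 -0.02] 32.7833 0.007503788894699212
pos [ 0.5658 -0.3987  0.1964] yaz 94.4 j7 2.46 shares to go (tool) [-0.02  4.76 -0.01] 32.7833 0.007503788894699212
F [-0.75  0.25 -2.23] M [0.117 0.088 0.006] grip 30.02193510532379
z -0.21 h,y mm -37.9 -0.6
z -0.19 h,y mm -34.1 -6.5
z -0.145 h,y mm -25.3 -19.9
z -0.12 h,y mm -20.5 -27.3
```

Request:
apply_moves(
  steps=[
    [0, 0.4, 0, 0, -1],
    [0, 0.6, 0, 0, -1],
    [0, 0.6, 0, 0, -1],
    [0, 0.6, 0, 0, -1],
    [0, 0.6, 0, 0, -1],
  ],
)

```text
clock: 33.2
tcp_pos: [0.5615, -0.3289, 0.2003]
eef_rot: [0.0, -0.039, 0.999, 0.0]
contact_force: [0.3, -0.3, -2.4]
grip_width: 0.0073
grasp_force: 30.0
```

Request:
apply_moves(
  steps=[
    [0, 0.6, 0, 0, -1],
    [0, 0.6, 0, 0, -1],
    [0, 0.5, 0, 0, -1],
    [0, 0.26, 0, 0, -1],
    [0, 0, 0, 0, -1],
  ],
)

```text
clock: 33.62
tcp_pos: [0.5579, -0.2792, 0.2]
eef_rot: [0.0, -0.041, 0.999, 0.001]
contact_force: [0.2, 0.8, -3.4]
grip_width: 0.0078
grasp_force: 30.0
```

Request:
apply_moves(
  steps=[
    [0, 0, 0.3, 0, -1],
    [0, 0, 0.3, 0, -1],
    [0, 0, 0.15, 0, -1],
    [0, 0, 0.1, 0, -1],
    [0, 0, 0, 0, -1],
  ],
)

```text
clock: 34.03
tcp_pos: [0.5568, -0.2819, 0.1776]
eef_rot: [-0.001, -0.039, 0.999, 0.0]
contact_force: [0.3, -0.7, -2.5]
grip_width: 0.0076
grasp_force: 30.0
```

```bash
python3 -c "
from h import *
sx=np.array([-.0802,.9968])
togo([*(np.array([.556,-.265])+sx*-.015),.171])
line()"
```

```text
pos [ 0.5568 -0.2819  0.1776] yaz 94.5 j7 2.32 shares to go (tool) [-0.02  0.08  0.26] 34.0333 0.007619455551470555
F [ 0.35 -0.72 -2.46] M [0.087 0.001 0.026] grip 30.018513053655624
z -0.21 h,y mm -37.9 -94.6
z -0.19 h,y mm -36.5 -88.3
z -0.145 h,y mm -33.3 -74.0
z -0.12 h,y mm -31.6 -66.0
```

Request:
apply_moves(
  steps=[
    [0, 0, 0.1, 0, -1],
    [0, 0, 0.06, 0, -1],
    [0, 0, 0, 0, -1],
  ],
)

```text
clock: 34.28
tcp_pos: [0.5573, -0.2816, 0.1744]
eef_rot: [-0.0, -0.04, 0.999, 0.0]
contact_force: [0.1, -0.1, -2.9]
grip_width: 0.0077
grasp_force: 30.0
```

Request:
apply_moves(
  steps=[
    [0, 0, 0.06, 0, -1],
    [0, 0, 0.04, 0, -1],
    [0, 0, 0, 0, -1],
  ],
)

```text
clock: 34.53
tcp_pos: [0.5574, -0.2814, 0.172]
eef_rot: [-0.0, -0.04, 0.999, 0.0]
contact_force: [0.1, 0.4, -3.2]
grip_width: 0.0074
grasp_force: 30.0
```

Request:
apply_moves(
  steps=[
    [0, 0, 0.05, 0, -1],
    [0, 0, 0.04, 0, -1],
    [0, 0, 0, 0, -1],
  ],
)

```text
clock: 34.78
tcp_pos: [0.5577, -0.2816, 0.1704]
eef_rot: [0.0, -0.04, 0.999, -0.0]
contact_force: [-0.9, 0.6, 2.4]
grip_width: 0.0075
grasp_force: 30.0
```

Request:
apply_moves(
  steps=[
    [0, 0, 0.04, 0, -1],
    [0, 0, 0.03, 0, -1],
    [0, 0, 0, 0, -1],
  ],
)

```text
clock: 35.03
tcp_pos: [0.5577, -0.2816, 0.17]
eef_rot: [0.001, -0.04, 0.999, 0.0]
contact_force: [-4.3, 3.9, 13.0]
grip_width: 0.0075
grasp_force: 29.8
```

Request:
apply_moves(
  steps=[
    [0, 0, -0.05, 0, -1],
    [0, 0, 0, 0, -0.76],
    [0, 0, 0, 0, -0.7],
    [0, 0, 0, 0, -0.6],
    [0, 0, 0, 0, -0.4],
  ],
)

```text
clock: 35.45
tcp_pos: [0.5575, -0.2815, 0.1692]
eef_rot: [-0.0, -0.04, 0.999, -0.0]
contact_force: [0.5, -0.3, 0.5]
grip_width: 0.0224
grasp_force: 0.0
```

Request:
apply_moves(
  steps=[
    [0, 0, 0, 0, -0.3],
    [0, 0, 0, 0, -0.3],
    [0, 0, -0.2, 0, -0.3],
    [0, 0, -0.4, 0, -0.3],
    [0, 0, -0.6, 0, -0.3],
  ],
)

```text
clock: 35.87
tcp_pos: [0.5569, -0.2812, 0.1994]
eef_rot: [-0.001, -0.04, 0.999, 0.0]
contact_force: [-0.1, 0.5, 0.1]
grip_width: 0.0308
grasp_force: 0.0
```

Request:
apply_moves(
  steps=[
    [0, 0, -1, 0, -0.3],
    [0, 0, -1, 0, -0.3],
    [0, 0, -1, 0, -0.3],
    [0, 0, -1, 0, -0.3],
    [0, 0, 0, 0, -0.3],
  ],
)

```text
clock: 36.28
tcp_pos: [0.5595, -0.2833, 0.3058]
eef_rot: [0.004, -0.039, 0.999, -0.002]
contact_force: [1.2, -0.6, 0.3]
grip_width: 0.0308
grasp_force: 0.0
```

Request:
apply_moves(
  steps=[
    [0, 0, 0, 0, -0.3],
    [0, 0, 0, 0, -0.3],
    [0, 0, 0, 0, -0.3],
    [0, 0, 0, 0, -0.3],
    [0, 0, 0, 0, -0.3],
  ],
)

```text
clock: 36.7
tcp_pos: [0.5571, -0.2813, 0.2985]
eef_rot: [-0.001, -0.04, 0.999, 0.0]
contact_force: [0.4, 0.1, -0.5]
grip_width: 0.0308
grasp_force: 0.0
```

```bash
python3 -c "
from h import *
togo([.5572,-.28,.3]); print(readout.read_state()['contact_force'])
snap('side','side20');i=cv2.imread('pics/side20.png')[150:384,170:400];cv2.imwrite('pics/c20.png',cv2.resize(i,(590,600),interpolation=3))"
```

```text
pos [ 0.5571 -0.2813  0.2985] yaz 94.5 j7 2.27 shares to go (tool) [-0.01  0.05 -0.06] 36.7 0.030802422816888976
[ 0.38884859  0.14768042 -0.46921346]
```

View pics/c20.png

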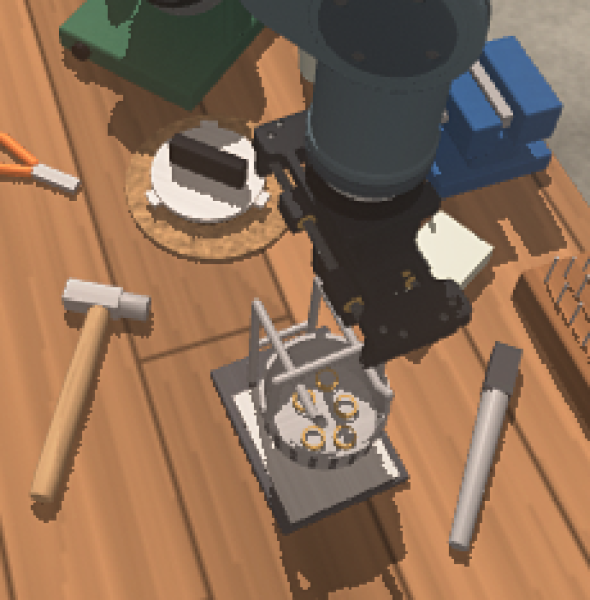

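Request:
apply_moves(
  steps=[
    [0, 0, 0, 0, -0.3],
    [0, 0, 0, 0, -0.3],
    [0, 0, 0, 0, -0.3],
    [0, 0, 0, 0, -0.3],
    [0, 0, 0, 0, -0.3],
  ],
)

```text
clock: 37.17
tcp_pos: [0.5575, -0.2815, 0.2994]
eef_rot: [0.0, -0.04, 0.999, -0.0]
contact_force: [-0.4, 0.6, -0.4]
grip_width: 0.0311
grasp_force: 0.0
```

Request:
apply_moves(
  steps=[
    [0, 0, 0, 0, -0.3],
    [0, 0, 0, 0, -0.3],
    [0, 0, 0, 0, -0.3],
    [0, 0, 0, 0, -0.3],
    [0, 0, 0, 0, -0.3],
  ],
)

```text
clock: 37.58
tcp_pos: [0.5574, -0.2815, 0.2995]
eef_rot: [0.0, -0.04, 0.999, -0.0]
contact_force: [0.2, -0.2, 0.0]
grip_width: 0.0306
grasp_force: 0.0
```

```bash
python3 -c "
from h import *
D_=[]
for i in range(4):
  c=snap('side','e%d'%i); w=cloud(c); m=(w[...,2]>.06)&(w[...,2]<.125)&(np.hypot(w[...,0]-.557,w[...,1]+.281)<.08); D_.append(w[m].mean(0))
print(np.array(D_).round(4)); print(bot.sign_off())"
```

```text
[[ 0.5619 -0.2757  0.0774]
 [ 0.5616 -0.2757  0.0774]
 [ 0.5614 -0.2759  0.0773]
 [ 0.5616 -0.2756  0.0772]]
the job is handed in; nothing more can be done
None
```

The job is handed in at about 38 s of the 72 s allowed: the lid stands handle up on the cork mat, and the basket hangs still by its bail over both prongs, though no verdict came back.

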